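# Open the dial-locked stock drawer and hang the engines on the fold-out hook

## Robot

A 6-joint arm with a two-finger parallel gripper is mounted at the origin on the work surface. World frame = base frame: x ahead of the robot, y to its left, z up, the work surface at z = 0. Lengths are in m, angles in rad, forces in N, time in s.
With the tool pointing down it reaches from about 0.3 to 0.875 m from the base axis. Payload 4.2 kg.
Tool frame: the origin (TCP) lies midway between the tips of the shut fingers; the grasp point (between the pads) lies 19 mm behind it; z points along the fingers, y is the direction in which the jaws open and shut (so a half turn about z gives the same grasp; the last joint's range is limited). The gripper opens to 85 mm and grips with 20 to 120 N. Pads are 22 mm wide; open, the fingers measure 114 mm over their backs; the gripper's body (76 mm by 85 mm) begins 54 mm behind the grasp point. The pads swing forward as they close: fully open they stand 13 mm farther back than shut.
Start: joints at [1.233, 0.32, 1.565, -0, 1.257, -0.02], TCP at [0.18, 0.546, 0.231] pointing down, gripper open.
Joint ranges: [-3.11, 3.11], [-0.84, 2.01], [0.21, 2.61], [-1.34, 4.49], [0.05, 2.63], [-2.56, 2.56]. Speed limits (rad/s): [2.57, 2.57, 3.14, 3.14, 3.14, 3.14].

## Interface

Orientations are given as a unit quaternion [w, x, y, z].
In Python, from plant import manip gives the robot as it stands.
- The arm moves only by the tool apply_moves, never from a script. Its argument "targets" is a list that holds one entry, the list of rows, each a list of 5 numbers: the shift along the tool's x, y, z in cm, then the turn about the tool's z in rad, then the opening in per cent of the stroke, from 0 (shut) to 100 (fully open). A call has 1 to 20 rows; each row shifts and turns the commanded pose from where the row before left it, along the tool's axes as they then stand; what a row does not reach is not made up. A row lasts 1/8 s, in which the tool goes at most 62.5 mm and 10.7 degrees, less where a joint would pass 70% of its speed; a pose out of reach is approached as far as the arm can. A call with a gripper value outside its range is refused whole. The fingers move at their own pace and stop on an object; "squeeze" is the grip in N (left out, the last holds). Time passes only in rows, so rows that do not move let the fingers close. It gives the time, the measured TCP pose, the force and the opening at its end, in the units of the state.
- manip.observe(): the state, without advancing time (a new reading comes with each control period).
- manip.get_image(name): name is "side" or "top" or "wrist"; returns a dict with "image" (400x640x3 uint8, red, green, blue), "depth" (400x640 float32, m along the optical axis (not along the pixel's ray), 0 where there is no reading), "fx", "fy", "cx", "cy" (pixels), "dist" ([k1, k2, p1, p2, k3] as OpenCV has them; the pictures are not rectified), "xyz" and "orientation" of the camera in the world. Camera axes: x right, y up, looking along -z (the intrinsics and any distortion apply to the point x, -y, -z); pixel columns grow to the right and rows downward; lengths in m; the calibration is good to about 2 mm. A picture is of the moment at which its call begins.
- manip.job_done(): hands the job in, once; it reports no verdict.
Trained networks look in a picture, given as the dict that the camera call returned (one of the last four; its "shot" number tells which), for a name from the list of things; names that differ only in an ending like _2 or _b are one class to them, and where a whole thing is asked for, a point or a joint stands for the part that bears it (a point fixed in the world has none). Each returns a list of dicts, best first, with "conf" (0 to 1); they miss things now and then, are a little off and sometimes report something else, mostly with a low value. They report only what shows in the picture. A call takes as long as a camera call.
- manip.trace(picture, target): "region" (400x640 bool, what is visible of it) and "point" ([column, row] in pixels, amid what is visible of it).
The state is a dict: "time": time; "joints": joint angles; "joint_velocities": joint speeds; "tau": joint torques, N m; "ee_pos": TCP position; "ee_rot": TCP orientation; "force": force on the tool from outside, world axes, zero at the start; "wrist_torque": the same for the moment, N m; "opening": finger opening in m.
Only numpy, scipy, OpenCV 4.12 (cv2) and the standard library are available. Lean on these libraries where they do the work, as an engineer would, in place of code of your own. Each camera call takes 0.05 s, during which the arm holds its last target.

## Task

Open the lock of the grey stock drawer: turn the dial right (clockwise) to 3, left to 11, then right to 1, pausing about a second on each number, and pull the drawer fully out, leaving the dial on 1 for as long as the drawer is open. Fold the hook on the pegboard stand straight out and hang all the model engines from the drawer on it by the windows of their frames. Then push the drawer fully home, turn the dial back to 0, and leave the jar, the black bin and the propeller as they are.

Things in the scene. Friction and masses are not known exactly. Their poses are not given: they have to be found in the camera images.
- dial (a joint): Lock dial angle, rad, clockwise positive, 0 at number 0. Twelve white ticks, 0.524 rad apart: 0 is the widest tick, farthest from the drawer front; clockwise 1, 2, 3 (1.571); left of 0 is 11 (-0.524). The half of the grip bar with the black stripe points at the number. Stops at -1.2 and 2.2, so 3 is reached only clockwise. Stays as left (friction 0.03 N m); starts within 0.5 of 0.
- dial_grip (a point): Middle of the dial's grip bar, on its vertical axis. Bar 50 mm along this frame's x (+x points at the number), 14 mm wide (y), 22 mm high (11 above, 11 below this point), on a black 62 mm disc whose top is 11 mm below this point, on the flat cabinet top (138 mm above the table).
- drawer (a joint): How far the drawer is out, m: 0 shut, 0.16 fully out. It slides along the handle frame's -x, friction about 1.5 N, stays where left. Nothing bars it bodily, but treat it as locked: it may be out only while the dial is on 1. Inside, engines stand in a tray 98 (x) by 202 mm (y), its middle 116 mm from the handle in +x, floor 12 mm and rims 38 mm above the table.
- drawer_handle (a point): Middle of the drawer's bar handle: 35 mm in front of the drawer front, 108 mm above the table, 100 mm long (y), about 10 mm thick. This frame moves with the drawer; -x is the way it opens, +x points into the cabinet (250 mm wide, 190 deep, 138 high, its roof edge 45 mm behind the shut handle). Drawer front: as wide, top 126 mm above the table.
- hook (a joint): Angle of the folding hook in rad: 0 folded along the board, 1.571 straight out (stop). Friction about 0.08 N m: it stays where it is left. It starts nearly folded.
- hook_axis (a point): On the hook's vertical hinge axis, level with the top of the hook bar, 235 mm above the table. The frame turns with the hook: the steel bar runs along its -y, 150 mm long, 8 mm wide (x), 10 mm high, a round post near its free end. The axis is 36 mm in front of a white pegboard 320 mm high; a dark bracket fills the gap at the hinge.
- hook_post (a point): Middle of the free height of the round retaining post near the hook's end, 144 mm along -y from the axis: 12 mm diameter, standing 22 mm above the bar (11 above and below this point). Pinch it, or the bar beside it, from above to fold the hook out. Frame as hook_axis.
- engine1_mid (a point): Model engine with a round finned cylinder on a foot 50 x 36 (y) mm, 0.18 kg, under an aluminium frame in its x-z plane: 110 mm high, 46 mm wide (x), 8 mm thick (y), uprights 6 mm. Window 34 mm wide, 46 to 102 mm above the underside; the hook goes through along y. Grip from above across the uprights, closing along x. Point: on its axis, 55 mm up. Two or three are in the drawer; None: absent.
- engine2_mid (a point): Model engine with a square finned cylinder on a foot 50 x 36 (y) mm, 0.18 kg, under an aluminium frame in its x-z plane: 110 mm high, 46 mm wide (x), 8 mm thick (y), uprights 6 mm. Window 34 mm wide, 46 to 102 mm above the underside; the hook goes through along y. Grip from above across the uprights, closing along x. Point: on its axis, 55 mm up. Two or three are in the drawer; None: absent.
- engine3_mid (a point): Model engine with a brass cylinder on a foot 50 x 36 (y) mm, 0.18 kg, under an aluminium frame in its x-z plane: 110 mm high, 46 mm wide (x), 8 mm thick (y), uprights 6 mm. Window 34 mm wide, 46 to 102 mm above the underside; the hook goes through along y. Grip from above across the uprights, closing along x. Point: on its axis, 55 mm up. Two or three are in the drawer; None: absent.
- jar: Bystander: a closed jar, 56 mm diameter, 75 mm high; origin at the centre of its underside.
- parts_bin: Bystander: an empty black open bin, 140 x 100 x 60 mm; origin at the centre of its underside.
- propeller: Bystander: a two-blade wooden propeller, 200 mm long along its x, 26 mm wide, 12 mm thick, lying flat; origin at the centre of its underside.

How it is judged:
On the way, in this order (a step that is already met when the one before it is completed fails the run):
1. the dial stands on 3 (value of joint dial between 1.4708 and 1.6708 rad), for 0.3 s.
2. then, turned left, on 11 (value of joint dial between -0.6236 and -0.4236 rad), for 0.3 s.
3. then, turned right, on 1 (value of joint dial between 0.4236 and 0.6236 rad), for 0.3 s.
4. then the drawer is pulled out (at least 140 mm) with the dial on 1 (value of joint drawer above 0.14 m and value of joint dial between 0.3736 and 0.6736 rad), for 0.2 s.
At the end, for the whole second after the job is handed in: Every engine present hangs free on the hook (tilted less than 0.5 rad) by the top bar of its frame, between hinge and post (12 to 140 mm from the hinge axis); the hook is straight out (beyond 1.42 rad); the drawer is shut to within 8 mm; the dial stands on 0 within 0.12 rad (z of engine1_mid in the frame of hook_axis between -0.062 and -0.032 m and x of engine1_mid in the frame of hook_axis between -0.025 and 0.025 m and y of engine1_mid in the frame of hook_axis between -0.14 and -0.012 m and angle between each of engine1_mid, engine2_mid, engine3_mid's own z axis and vertical below 0.5 rad and z of engine2_mid in the frame of hook_axis between -0.062 and -0.032 m and x of engine2_mid in the frame of hook_axis between -0.025 and 0.025 m and y of engine2_mid in the frame of hook_axis between -0.14 and -0.012 m and z of engine3_mid in the frame of hook_axis between -0.062 and -0.032 m and x of engine3_mid in the frame of hook_axis between -0.025 and 0.025 m and y of engine3_mid in the frame of hook_axis between -0.14 and -0.012 m and value of joint hook above 1.42 rad and value of joint drawer below 0.008 m and value of joint dial between -0.12 and 0.12 rad); the robot touches nothing.
It fails at once if the drawer is more than 20 mm out while the dial is off 1 by more than 0.25 rad (value of joint drawer above 0.02 m and (value of joint dial below 0.2736 rad or value of joint dial above 0.7736 rad)).
It fails at once if a bystander (jar, bin, propeller) is moved by more than 30 mm (distance of any of jar, parts_bin, propeller from where it was at the start of the episode above 0.03 m).
Of engine1, engine2, engine3 only 2 to 3 are there at a start; the rules pass over those that are not, and their reading is None.
At some moment in a run one of engine1, engine2, engine3 may be knocked a few centimetres aside while the robot is not near it.
It also fails if it takes over 208 s, if anything falls off the work surface, if the arm or the gripper's body presses on something with over 40 N, if the wrist force passes 120 N, or if a joint passes its speed limit or range.

## Working session

There is one attempt and no reset: what is moved stays moved. The work goes in short steps, Python scripts to look and compute and a tool call to move; the robot and the scene stay as the last step left them, time stands still between calls to the robot, and variables do not carry over. Pictures are saved under pics/ and viewed, and the job is handed in when it is done.

Besides the shell and the picture viewer there is one more tool, called after "Request:" as name(argument=value, ...), one argument or row to a line, values as JSON. apply_moves: Moves the arm, as the interface text tells. Its arguments: {"type":"object","properties":{"targets":{"type":"array","items":{"type":"array","items":{"type":"array","items":{"type":"number"}}}},"squeeze":{"type":"number"}},"required":["targets"]}

```bash
ls; mkdir -p pics
cat > h.py <<'E'
import numpy as np,cv2,pickle
from scipy.spatial.transform import Rotation as R
from plant import manip
def rot(q): return R.from_quat([q[1],q[2],q[3],q[0]]).as_matrix()
def K(p): return np.array([[p['fx'],0,p['cx']],[0,p['fy'],p['cy']],[0,0,1.]])
def world(p,uv,depth):
    uv=np.array(uv,float).reshape(-1,1,2); n=cv2.undistortPoints(uv,K(p),np.array(p['dist'],float)).reshape(-1,2)
    d=np.array(depth,float).reshape(-1)
    c=np.stack([n[:,0]*d,-n[:,1]*d,-d],1)
    return c@rot(p['orientation']).T+np.array(p['xyz'])
def ray(p,uv):
    a=world(p,uv,np.ones(len(np.array(uv).reshape(-1,2)))); o=np.array(p['xyz']); return o,a-o
def atz(p,uv,z):
    o,d=ray(p,uv); return o+d*((z-o[2])/d[:,2])[:,None]
def proj(p,X):
    c=(np.array(X,float).reshape(-1,3)-np.array(p['xyz']))@rot(p['orientation'])
    return cv2.projectPoints(c*[1,-1,-1],np.zeros(3),np.zeros(3),K(p),np.array(p['dist'],float))[0].reshape(-1,2)
def cloud(p,step=1):
    v,u=np.mgrid[0:400:step,0:640:step]; d=p['depth'][v,u]; 
    return world(p,np.stack([u.ravel(),v.ravel()],1),d.ravel()).reshape(v.shape+(3,))
def save(p,name): cv2.imwrite('pics/'+name+'.png',p['image'][:,:,::-1])
E
python3 - <<'E'
from h import *
for n in ['side','top','wrist']:
    p=manip.get_image(n); save(p,n+'0'); print(n,p['xyz'],p['orientation'],p['fx'],p['dist'])
    pickle.dump(p,open(n+'0.pkl','wb'))
print(manip.observe())
E
```

```text
pics
side [-0.26425238 -0.78029372  0.76909309] [ 0.78872265  0.46707707 -0.20650431 -0.34221568] 394.1521131187108 [-0.10020027  0.          0.          0.          0.        ]
top [ 0.37905403 -0.04276875  1.47383408] [ 0.71273046  0.04793663 -0.05065309 -0.69796249] 427.00729213304265 [-0.07204761  0.          0.          0.          0.        ]
wrist [0.10550399 0.57044613 0.37156586] [ 0.80097709 -0.12371916 -0.08898587  0.57897391] 304.7797122036166 [-0.05850429  0.          0.          0.          0.        ]
{'time': 0.15, 'joints': array([ 1.23301493e+00,  3.20164464e-01,  1.56540187e+00,  1.36684848e-05,
        1.25736260e+00, -1.99935791e-02]), 'joint_velocities': array([-0.00032745, -0.00111325, -0.00363308,  0.0007664 , -0.00097157,
       -0.00032356]), 'tau': array([-7.00859505e-05, -4.15841138e+01, -2.34344316e+01, -1.06913105e-04,
        5.91909396e-03, -6.07066056e-06]), 'ee_pos': array([0.17954459, 0.54588404, 0.23066304]), 'ee_rot': array([-1.25281427e-04,  1.58228197e-01,  9.87402345e-01, -6.56320537e-04]), 'force': array([-0.62929743, -0.01745139,  0.36411879]), 'wrist_torque': array([ 0.010892  , -0.01119246, -0.00950269]), 'opening': 0.08516271859414407}
```

View pics/side0.png

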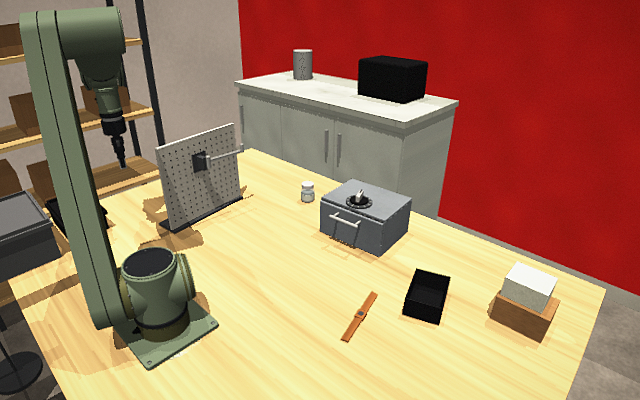

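View pics/top0.png

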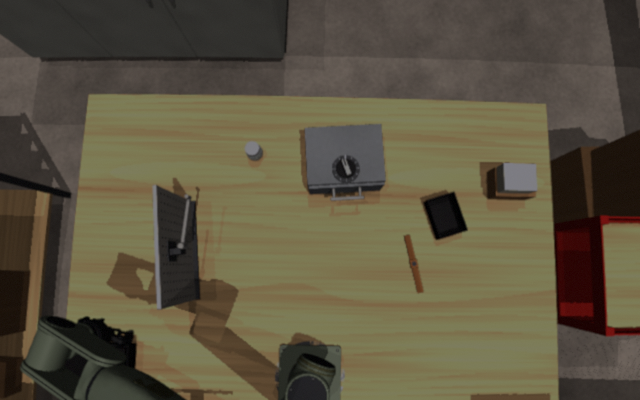

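View pics/wrist0.png

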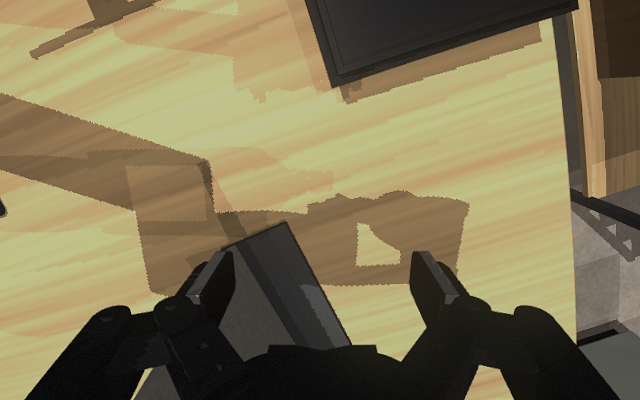

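Run:
```python
from h import *
for n in ['side','top']:
    p=manip.get_image(n)
    C=cloud(p)
    for t in ['dial','dial_grip','drawer','drawer_handle','hook','hook_axis','hook_post','engine1_mid','engine2_mid','engine3_mid','jar','parts_bin','propeller']:
        try:
            for r in manip.trace(p,t)[:2]:
                m=r['region']&(p['depth']>0); c=C[m]
                print(n,t,round(r['conf'],2),np.round(r['point']),m.sum(),np.round(np.median(c,0),3) if len(c) else '')
        except Exception as e: print(n,t,e)
```

```text
side dial 0.52 [360. 199.] 167 [ 0.67  -0.113  0.152]
side dial_grip 0.51 [360. 200.] 173 [ 0.67  -0.111  0.153]
side drawer 0.48 [426. 298.] 1850 [ 0.562 -0.448  0.021]
side drawer_handle 0.75 [351. 227.] 2123 [ 0.624 -0.123  0.069]
side hook 0.6 [220. 155.] 239 [0.469 0.367 0.228]
side hook_axis 0.67 [220. 159.] 180 [0.468 0.367 0.228]
side hook_post 0.51 [226. 155.] 128 [0.496 0.365 0.23 ]
side hook_post 0.45 [352. 230.] 2152 [ 0.624 -0.119  0.068]
side jar 0.68 [311. 192.] 277 [0.743 0.197 0.044]
side parts_bin 0.9 [424. 295.] 1921 [ 0.562 -0.447  0.021]
side parts_bin 0.44 [358. 202.] 140 [ 0.669 -0.112  0.153]
side propeller 0.78 [360. 316.] 405 [ 0.369 -0.351  0.009]
top dial 0.68 [343. 173.] 251 [ 0.671 -0.1    0.154]
top dial_grip 0.72 [344. 167.] 295 [ 0.673 -0.101  0.154]
top drawer 0.82 [347. 189.] 798 [ 0.622 -0.105  0.111]
top drawer_handle 0.67 [350. 187.] 731 [ 0.623 -0.114  0.109]
top hook 0.57 [183. 225.] 250 [0.482 0.371 0.236]
top hook_axis 0.81 [186. 225.] 231 [0.482 0.371 0.236]
top hook_post 0.71 [187. 220.] 256 [0.494 0.371 0.236]
top jar 0.49 [254. 148.] 277 [0.746 0.21  0.072]
top propeller 0.81 [413. 264.] 416 [ 0.381 -0.343  0.009]
top propeller 0.5 [185. 216.] 182 [0.503 0.37  0.236]
```

Run:
```python
from h import *
p=pickle.load(open('top0.pkl','rb')); C=cloud(p)
m=(abs(C[...,2]-.138)<.006)&(C[...,0]>.5)&(abs(C[...,1]+.1)<.2)
r=cv2.minAreaRect((C[m][:,:2]*1000).astype(np.float32)); print('roof',r,cv2.boxPoints(r), np.median(C[m][:,2]))
m=(C[...,2]>.100)&(C[...,2]<.116)&(C[...,0]>.5)&(C[...,0]<.64)&(abs(C[...,1]+.1)<.1)
print(m.sum()); 
if m.sum():
  r=cv2.minAreaRect((C[m][:,:2]*1000).astype(np.float32)); print('handle',r)
m=(C[...,2]>.145)&(C[...,2]<.175)&(C[...,0]>.55)&(abs(C[...,1]+.1)<.1)
r=cv2.minAreaRect((C[m][:,:2]*1000).astype(np.float32)); print('grip',r,C[m][:,2].max())
m=(C[...,2]>.215)&(C[...,2]<.29)&(C[...,1]>.3)&(C[...,1]<.55)&(C[...,0]>.2)
for z0,z1 in[(.225,.245),(.246,.27),(.3,.34)]:
  m=(C[...,2]>z0)&(C[...,2]<z1)&(C[...,1]>.3)&(C[...,1]<.55)&(C[...,0]>.2)
  c=C[m]; print(z0,m.sum()); 
  if len(c)>5: r=cv2.minAreaRect((c[:,:2]*1000).astype(np.float32)); print(r,cv2.boxPoints(r).round(0).tolist())
im=p['image']
cv2.imwrite('pics/topz.png',np.hstack([cv2.resize(im[110:210,290:400],(440,400),interpolation=2),cv2.resize(im[175:310,140:215],(222,400),interpolation=2)])[:,:,::-1])
q=pickle.load(open('side0.pkl','rb')); im=q['image']
cv2.imwrite('pics/sidez.png',np.hstack([cv2.resize(im[170:260,310:420],(440,360),interpolation=2),cv2.resize(im[110:240,150:260],(305,360),interpolation=2)])[:,:,::-1])
```

```text
roof ((722.1171875, -97.13014221191406), (195.43959045410156, 250.60435485839844), 4.3884124755859375) [[ 615.0961     20.327417]
 [ 634.27167  -229.54224 ]
 [ 829.13824  -214.5877  ]
 [ 809.9627     35.28195 ]] 0.13837278828302346
181
handle ((602.02001953125, -101.53231811523438), (41.78128433227539, 197.9108428955078), 4.486955165863037)
grip ((723.7879638671875, -91.93299102783203), (179.8482666015625, 197.69976806640625), 5.321735382080078) 0.17495948620634616
0.225 486
((414.30645751953125, 378.9019470214844), (337.13214111328125, 71.43807983398438), 6.162846088409424) [[243.0, 396.0], [251.0, 325.0], [586.0, 361.0], [578.0, 433.0]]
0.246 493
((412.98773193359375, 382.82427978515625), (335.42047119140625, 68.83170318603516), 4.8961181640625) [[243.0, 403.0], [249.0, 334.0], [583.0, 363.0], [577.0, 431.0]]
0.3 873
((410.2160949707031, 417.7672424316406), (338.513916015625, 16.1962890625), 6.475377082824707) [[241.0, 407.0], [243.0, 391.0], [579.0, 429.0], [577.0, 445.0]]
```

View pics/topz.png

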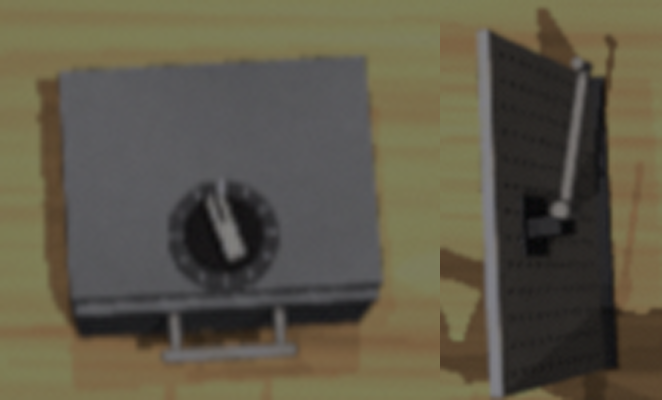

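View pics/sidez.png

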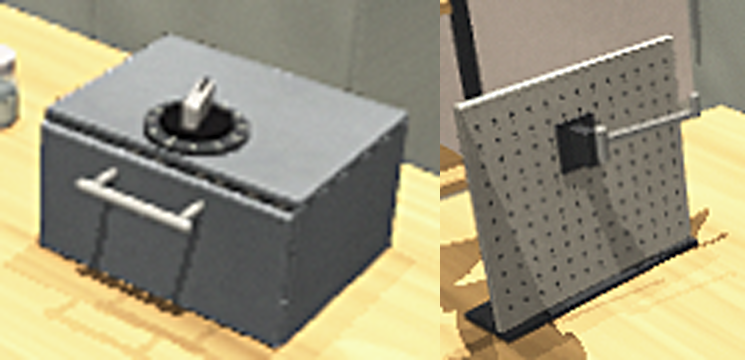

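```bash
cat >> h.py <<'E'
def state():
    o=manip.observe(); M=rot(o['ee_rot']); phi=np.degrees(np.arctan2(M[1,1],M[0,1])); return o,M,phi
def delta(xyz,phi_t=None):
    o,M,phi=state(); d=M.T@(np.array(xyz)-o['ee_pos'])*100
    print('tcp',np.round(o['ee_pos'],4),'phi',round(phi,2),'-> tool cm',np.round(d,2),'turn' ,None if phi_t is None else round(np.radians(phi-phi_t),4))
# wrist cam in tool frame
def camtool():
    o,M,phi=state(); p=manip.get_image('wrist'); return M.T@(np.array(p['xyz'])-o['ee_pos']), M.T@rot(p['orientation'])
E
python3 - <<'E'
from h import *
t,Rc=camtool(); print(t,Rc)
delta([.6,-.1,.4],94.4)
E
```

```text
[ 7.80130062e-02  4.82643605e-05 -1.40989139e-01] [[-1.38601455e-03  9.53542314e-01  3.01255927e-01]
 [ 9.99998662e-01  1.58331631e-03 -4.10768350e-04]
 [-8.68668426e-04  3.01254955e-01 -9.53543233e-01]]
tcp [0.1797 0.5462 0.2313] phi 71.79 -> tool cm [-60.12 -48.25 -16.87] turn -0.3946
```

Request:
apply_moves(
  targets=[
    [[0,0,-6,-0.13,100],[0,0,-6,-0.13,100],[0,0,-5,-0.135,100],[-2.93,-4.55,0,0,100],[-2.93,-4.55,0,0,100],[-2.93,-4.55,0,0,100],[-2.93,-4.55,0,0,100],[-2.93,-4.55,0,0,100],[-2.93,-4.55,0,0,100],[-2.93,-4.55,0,0,100],[-2.93,-4.55,0,0,100],[-2.93,-4.55,0,0,100],[-2.93,-4.55,0,0,100],[-2.93,-4.55,0,0,100],[-2.93,-4.55,0,0,100],[-2.93,-4.55,0,0,100],[-2.93,-4.55,0,0,100],[-2.93,-4.55,0,0,100]],
  ],
)

```text
time: 3.85
ee_pos: [0.6714, -0.1019, 0.4013]
ee_rot: [0.0, -0.039, 0.999, 0.0]
force: [0.4, -0.0, 0.6]
opening: 0.0854
```

Run:
```python
from h import *
p=manip.get_image('wrist'); save(p,'w1'); pickle.dump(p,open('w1.pkl','wb'))
delta([.67,-.1,.29],94.4); print(manip.observe()['joints'])
C=cloud(p)
for t in ['dial_grip','drawer_handle']:
  for r in manip.trace(p,t)[:2]:
    m=r['region']; c=C[m]; print(t,r['conf'],r['point'],np.median(c,0))
m=(abs(C[...,2]-.138)<.004)&(C[...,0]>.5)
r=cv2.minAreaRect((C[m][:,:2]*1000).astype(np.float32)); print('roof',r)
m=(C[...,2]>.163)&(C[...,2]<.18)&(abs(C[...,0]-.67)<.06)&(abs(C[...,1]+.1)<.06)
r=cv2.minAreaRect((C[m][:,:2]*1000).astype(np.float32)); print('grip',r,C[m][:,2].max(),cv2.boxPoints(r))
```

```text
tcp [ 0.6746 -0.1079  0.3983] phi 94.11 -> tool cm [ 0.4   0.87 10.83] turn -0.0051
[-0.17346775  0.46975997  0.92409427 -0.00443513  1.7468879  -1.81676781]
dial_grip 0.64 [319.5, 166.1] [ 0.67296971 -0.10273579  0.15081564]
drawer_handle 0.64 [324.7, 119.8] [ 0.62028138 -0.10855839  0.11338381]
drawer_handle 0.21 [109.2, 52.6] [ 0.5390124  -0.46476011  0.01881397]
roof ((725.9520874023438, -98.37779235839844), (191.53396606445312, 250.07456970214844), 4.386085033416748)
grip ((675.7566528320312, -102.81057739257812), (50.118865966796875, 13.989338874816895), 21.22964096069336) 0.1750837235649476 [[ 649.865    -105.36478 ]
 [ 654.93066  -118.404755]
 [ 701.6483   -100.25638 ]
 [ 696.58264   -87.2164  ]]
```

View pics/w1.png

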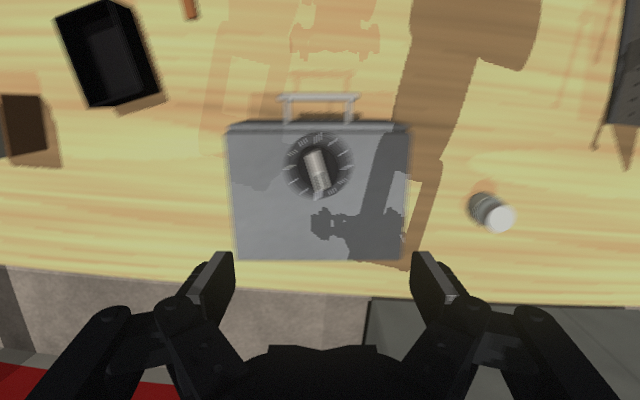

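```bash
cat >> h.py <<'E'
def grip(p,z0=.163,z1=.18):
    C=cloud(p); 
    m=(abs(C[...,2]-.138)<.004)&(C[...,0]>.5); r=cv2.minAreaRect((C[m][:,:2]*1000).astype(np.float32)); print('roof',r)
    m=(C[...,2]>z0)&(C[...,2]<z1)&(abs(C[...,0]-.67)<.06)&(abs(C[...,1]+.1)<.06)
    r=cv2.minAreaRect((C[m][:,:2]*1000).astype(np.float32)); print('grip',r,np.percentile(C[m][:,2],[10,50,90]))
    m=(C[...,2]>.09)&(C[...,2]<.12)&(C[...,0]<.615)&(abs(C[...,1]+.1)<.06)
    r=cv2.minAreaRect((C[m][:,:2]*1000).astype(np.float32)); print('handle',r,np.median(C[m][:,2]))
E
python3 - <<'E'
from h import *
p=manip.get_image('wrist'); save(p,'w2'); grip(p)
p=manip.get_image('top'); grip(p)
delta([.67,-.1,.29],94.4)
im=pickle.load(open('w1.pkl','rb'))['image']
cv2.imwrite('pics/w2z.png',cv2.resize(cv2.imread('pics/w2.png')[80:270,210:430],(704,600)))
E
```

```text
roof ((725.6851806640625, -98.38172912597656), (190.2113800048828, 250.50033569335938), 4.194767475128174)
grip ((675.7649536132812, -102.82926940917969), (50.13058090209961, 14.005582809448242), 21.104732513427734) [0.1708778  0.17231757 0.17360103]
handle ((599.5447998046875, -106.19935607910156), (35.71946716308594, 104.42344665527344), 4.147819519042969) 0.11046933969627065
roof ((692.4806518554688, -138.921630859375), (265.3631286621094, 1163.03125), 5.743832111358643)
grip ((674.8942260742188, -100.56062316894531), (46.2368049621582, 14.308276176452637), 23.59934425354004) [0.17003748 0.17379165 0.17685179]
handle ((43.68833923339844, -42.69176483154297), (0.0, 0.0), 0.0) 0.09954517513043348
tcp [ 0.6703 -0.1001  0.401 ] phi 94.42 -> tool cm [ 0.02  0.   11.1 ] turn 0.0003
```

View pics/w2z.png

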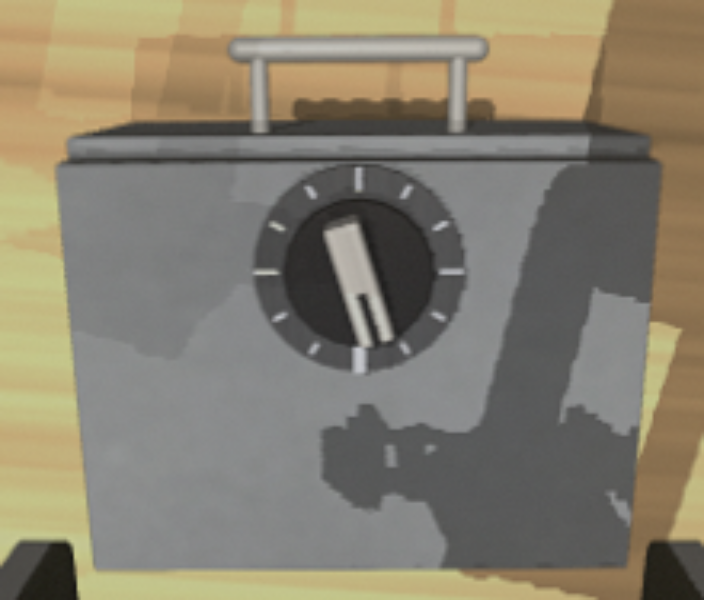

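Request:
apply_moves(
  targets=[
    [[0,0,0,-0.146,60],[0,0,0,-0.146,60],[-0.42,-0.45,4,0,60],[0,0,5,0,60],[0,0,5,0,60],[0,0,5,0,60],[0,0,3,0,60],[0,0,2,0,60],[0,0,0.6,0,60],[0,0,0,0,60]],
  ],
  squeeze=30,
)

```text
time: 5.35
ee_pos: [0.6761, -0.1022, 0.1563]
ee_rot: [0.001, -0.184, 0.983, -0.0]
force: [0.4, 0.5, 0.3]
opening: 0.0516
```

Run:
```python
from h import *
p=manip.get_image('wrist'); save(p,'w3'); delta([.6757,-.1028,.154],111.1); o=manip.observe();print(o['force'],o['opening'])
```

```text
tcp [ 0.6764 -0.1025  0.1568] phi 111.2 -> tool cm [ 0.08 -0.    0.28] turn 0.0018
[ 0.12530449 -0.75590704  0.31384342] 0.05136264407774161
```

View pics/w3.png

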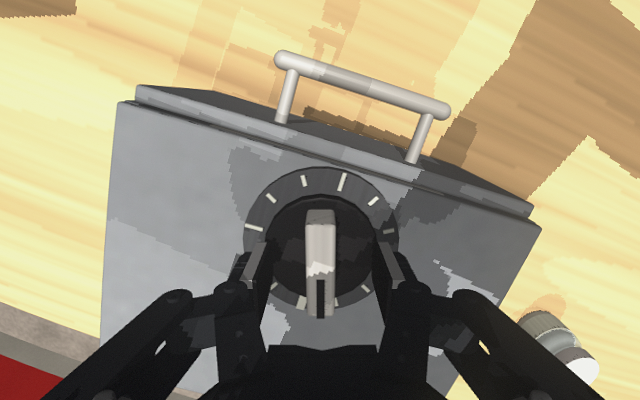

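Request:
apply_moves(
  targets=[
    [[0.08,0,0.2,0,60],[0,0,0,0,0],[0,0,0,0,0],[0,0,0,0,0],[0,0,0,0,0],[0,0,0,0,0],[0,0,0,0,0]],
  ],
  squeeze=35,
)

```text
time: 6.28
ee_pos: [0.6754, -0.1033, 0.1537]
ee_rot: [0.0, -0.184, 0.983, -0.0]
force: [-1.4, 1.0, 3.8]
opening: 0.0129
```

Run:
```python
from h import *
delta([.6757,-.1028,.154],111.1); o=manip.observe();print(o['force'],o['wrist_torque'],o['opening'],o['joints'])
```

```text
tcp [ 0.6754 -0.1033  0.1537] phi 111.16 -> tool cm [-0.05  0.03 -0.03] turn 0.001
[-1.37938487  0.99039888  3.80348767] [ 0.034647    0.19573632 -0.04455369] 0.012919884247685995 [-1.68634354e-01  5.39707233e-01  1.40557808e+00  1.41005865e-04
  1.19587283e+00 -2.10871431e+00]
```

Request:
apply_moves(
  targets=[
    [[0,0,0,0.1555,0],[0,0,0,0.1555,0],[0,0,0,0.1555,0],[0,0,0,0.1555,0],[0,0,0,0.1555,0],[0,0,0,0.1555,0],[0,0,0,0.1555,0],[0,0,0,0.1555,0],[0,0,0,0.1555,0],[0,0,0,0.1555,0],[0,0,0,0.1555,0],[0,0,0,0.1555,0],[0,0,0,0,0],[0,0,0,0,0],[0,0,0,0,0],[0,0,0,0,0],[0,0,0,0,0],[0,0,0,0,0],[0,0,0,0,0]],
  ],
)

```text
time: 8.65
ee_pos: [0.6765, -0.1016, 0.1537]
ee_rot: [0.0, 0.68, 0.733, 0.002]
force: [1.5, 5.3, 3.7]
opening: 0.0135
```

Run:
```python
from h import *
delta([.6757,-.1028,.154],4.3); o=manip.observe();print(o['force'],o['wrist_torque'],o['opening'],o['joints'])
p=manip.get_image('wrist'); save(p,'w4')
```

```text
tcp [ 0.6765 -0.1016  0.1537] phi 4.23 -> tool cm [-0.12 -0.09 -0.03] turn -0.0011
[1.48705392 5.25107913 3.70020404] [ 0.76345488 -0.16405039 -0.01506131] 0.013509525528792974 [-0.16739896  0.54004158  1.4049756   0.0036469   1.19434153 -0.24264158]
```

View pics/w4.png

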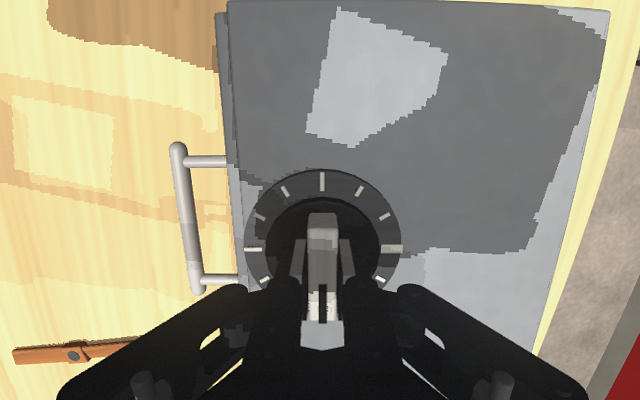

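Request:
apply_moves(
  targets=[
    [[0,0,0,-0.1496,0],[0,0,0,-0.1496,0],[0,0,0,-0.1496,0],[0,0,0,-0.1496,0],[0,0,0,-0.1496,0],[0,0,0,-0.1496,0],[0,0,0,-0.1496,0],[0,0,0,-0.1496,0],[0,0,0,-0.1496,0],[0,0,0,-0.1496,0],[0,0,0,-0.1496,0],[0,0,0,-0.1496,0],[0,0,0,-0.1496,0],[0,0,0,-0.1496,0],[0,0,0,0,0],[0,0,0,0,0],[0,0,0,0,0],[0,0,0,0,0],[0,0,0,0,0],[0,0,0,0,0]],
  ],
)

```text
time: 11.2
ee_pos: [0.6755, -0.1035, 0.1537]
ee_rot: [0.0, -0.294, 0.956, -0.0]
force: [-0.9, -0.7, 5.4]
opening: 0.0131
```

Run:
```python
from h import *
delta([.6757,-.1028,.154],124.3); o=manip.observe();print(o['force'],o['wrist_torque'],o['opening'],o['joints'])
p=manip.get_image('wrist'); save(p,'w5'); p=manip.get_image('wrist');p=manip.get_image('wrist');p=manip.get_image('wrist')
```

```text
tcp [ 0.6755 -0.1035  0.1537] phi 124.16 -> tool cm [-0.06  0.05 -0.03] turn -0.0024
[-0.90482104 -0.7137618   5.40914898] [-0.12265437  0.15061258 -0.02983926] 0.013065740776494352 [-1.68827119e-01  5.39781898e-01  1.40543373e+00 -1.87574670e-04
  1.19553831e+00 -2.33575367e+00]
```

View pics/w5.png

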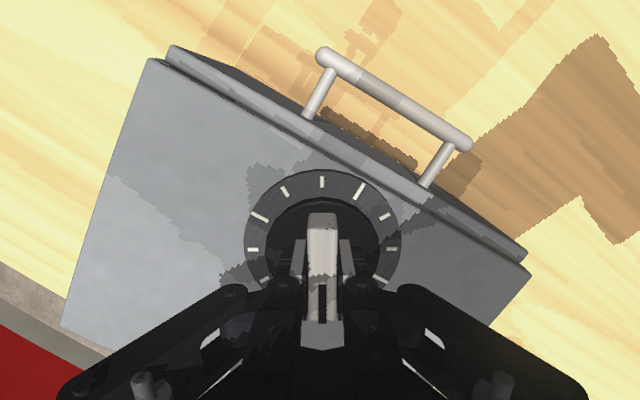

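Request:
apply_moves(
  targets=[
    [[0,0,0,0.1493,0],[0,0,0,0.1493,0],[0,0,0,0.1493,0],[0,0,0,0.1493,0],[0,0,0,0.1493,0],[0,0,0,0.1493,0],[0,0,0,0.1493,0],[0,0,0,0,0],[0,0,0,0,0],[0,0,0,0,0],[0,0,0,0,0],[0,0,0,0,0],[0,0,0,0,0],[0,0,0,0,0],[0,0,0,0,60],[0,0,0,0,60],[0,0,0,0,60],[0,0,0,0,60],[0,0,-4,0,60],[0,0,-6,0,60]],
  ],
)

```text
time: 13.9
ee_pos: [0.6743, -0.1032, 0.252]
ee_rot: [-0.003, 0.222, 0.975, -0.0]
force: [1.6, 0.2, 0.4]
opening: 0.0513
```

Run:
```python
from h import *
p=manip.get_image('wrist'); p=manip.get_image('wrist'); save(p,'w6'); grip(p)
delta([.5863,-.1080,.2],4.3); print(manip.observe()['joints'])
```

```text
roof ((725.6083984375, -98.39134216308594), (190.79725646972656, 250.48184204101562), 4.455460071563721)
grip ((675.6314697265625, -102.59144592285156), (13.831709861755371, 50.42982864379883), 63.874366760253906) [0.17097658 0.17231506 0.17332585]
handle ((599.400390625, -106.23062133789062), (37.83769226074219, 106.36121368408203), 4.475767612457275) 0.11059448472172467
tcp [ 0.6784 -0.1039  0.2615] phi 64.35 -> tool cm [ 8.21 -4.38  6.02] turn 1.0481
[-1.68755509e-01  4.78802411e-01  1.23839882e+00  9.50785095e-05
  1.40952423e+00 -1.29192779e+00]
```

View pics/w6.png

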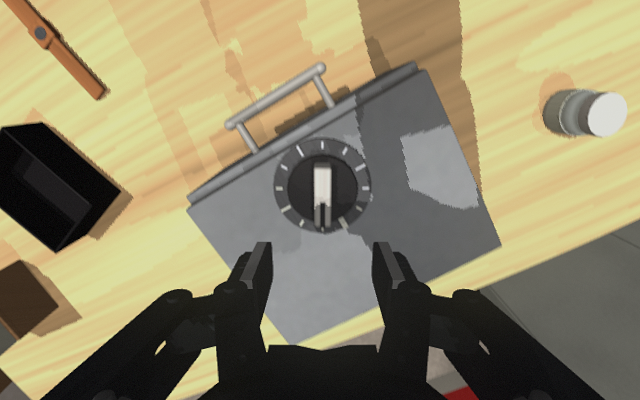

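Run:
```python
from h import *
p=manip.get_image('wrist'); o,M,phi=state(); C=(cloud(p)-o['ee_pos'])@M
print(o['opening'])
for z in np.arange(-.13,.01,.01):
    m=(abs(C[...,2]-z)<.005)&(p['depth']>0)&(abs(C[...,0])<.06)&(abs(C[...,1])<.1)
    if m.sum()>3: c=C[m]; print(round(z,3),m.sum(),'y',np.round([c[:,1].min(),c[:,1].max()],3),'min|y|',abs(c[:,1]).min().round(3),'x',np.round([c[:,0].min(),c[:,0].max()],3))
```

```text
0.05102907744662509
-0.1 2650 y [-0.066  0.067] min|y| 0.008 x [0.011 0.021]
-0.09 10674 y [-0.067  0.067] min|y| 0.0 x [-0.001  0.02 ]
-0.08 10493 y [-0.064  0.064] min|y| 0.0 x [-0.012  0.019]
-0.07 4952 y [-0.062  0.062] min|y| 0.004 x [-0.013  0.018]
-0.06 7253 y [-0.06  0.06] min|y| 0.023 x [-0.013  0.015]
-0.05 1843 y [-0.057  0.057] min|y| 0.025 x [-0.001  0.014]
-0.04 1366 y [-0.039  0.039] min|y| 0.025 x [-0.011  0.012]
-0.03 1114 y [-0.039  0.04 ] min|y| 0.025 x [-0.012  0.012]
-0.02 888 y [-0.039  0.04 ] min|y| 0.025 x [-0.012  0.011]
-0.01 479 y [-0.038  0.038] min|y| 0.025 x [-0.012  0.011]
```

Request:
apply_moves(
  targets=[
    [[0,0,0,0.1493,30],[0,0,0,0.1493,30],[0,0,0,0.1493,30],[0,-2,0,0.1493,30],[0,-2,0,0.1493,30],[0,-2,0,0.1493,30],[0,-3,0,0.1493,30],[0,0,0,0,30],[0,0,0,0,30]],
  ],
)

```text
time: 15.18
ee_pos: [0.5948, -0.1399, 0.2527]
ee_rot: [-0.0, 0.679, 0.735, 0.0]
force: [-0.3, 0.7, 0.1]
opening: 0.0259
```

Run:
```python
from h import *
p=manip.get_image('wrist'); save(p,'w7'); C=cloud(p)
m=(C[...,2]>.1)&(C[...,2]<.12)&(C[...,0]<.592)&(C[...,0]>.56)&(abs(C[...,1]+.1)<.08)
c=C[m]; r=cv2.minAreaRect((c[:,:2]*1000).astype(np.float32)); print(r, c[:,2].max())
delta([.5863,-.1080,.093],4.4)
```

```text
((587.388916015625, -108.81564331054688), (14.482893943786621, 108.97624206542969), 3.785412549972534) 0.11388486529901509
tcp [ 0.5951 -0.1398  0.2527] phi 4.55 -> tool cm [ 3.23 -0.62 15.97] turn 0.0026
```

View pics/w7.png

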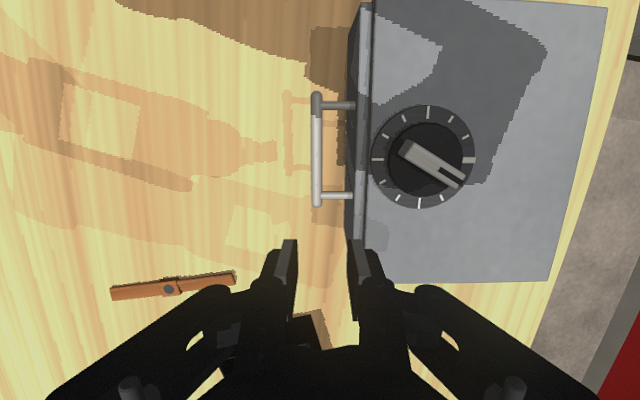

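Request:
apply_moves(
  targets=[
    [[3.2,-0.6,2,0,30],[0,0,5,0,30],[0,0,5,0,30],[0,0,3,0,30],[0,0,1,0,30],[0,0,0,0,30],[0,0,0,0,30]],
  ],
)

```text
time: 16.1
ee_pos: [0.5874, -0.1087, 0.0948]
ee_rot: [0.001, 0.679, 0.734, 0.001]
force: [0.6, 0.1, 0.5]
opening: 0.0256
```

Run:
```python
from h import *
p=manip.get_image('wrist'); save(p,'w8'); C=cloud(p)
delta([.5863,-.1080,.093],4.4);print(manip.observe()['force'])
```

```text
tcp [ 0.5873 -0.1087  0.0949] phi 4.49 -> tool cm [ 0.08 -0.1   0.19] turn 0.0016
[-0.3833722   0.95055791  0.87292827]
```

View pics/w8.png

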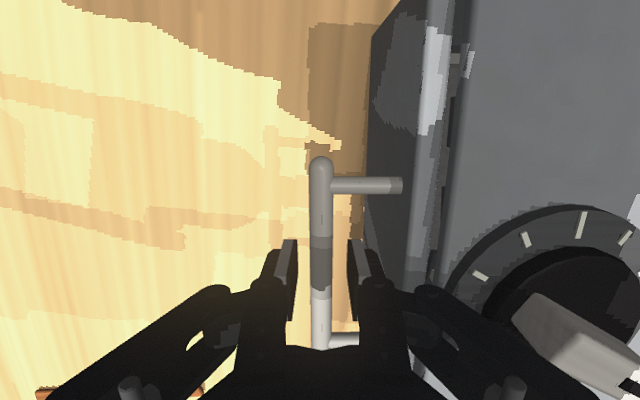

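Request:
apply_moves(
  targets=[
    [[0,0,0,0,0],[0,0,0,0,0],[0,0,0,0,0],[0,0,0,0,0],[0,-1,0,0,0],[0,-1.5,0,0,0],[0,-2,0,0,0],[0,-2,0,0,0],[0,-2,0,0,0],[0,-2,0,0,0],[0,-2,0,0,0],[0,-1.5,0,0,0],[0,-1,0,0,0],[0,-0.7,0,0,0],[0,0,0,0,0],[0,0,0,0,0],[0,0,0,0,0]],
  ],
)

```text
time: 18.27
ee_pos: [0.4295, -0.121, 0.0945]
ee_rot: [0.001, 0.679, 0.734, 0.0]
force: [-1.3, 0.5, 11.1]
opening: 0.0095
```

Run:
```python
from h import *
p=manip.get_image('wrist'); save(p,'w9')
delta([.5873,-.1087,.0949],4.4);print(manip.observe()['force'])
p=manip.get_image('top'); save(p,'t9'); C=cloud(p)
cv2.imwrite('pics/t9z.png',cv2.resize(p['image'][110:270,270:430],(600,600),interpolation=2)[:,:,::-1])
for t in ['engine1_mid','engine2_mid','engine3_mid']:
  for r in manip.trace(p,t)[:2]:
    c=C[r['region']]; print(t,r['conf'],r['point'],np.median(c,0))
```

```text
tcp [ 0.4295 -0.121   0.0945] phi 4.47 -> tool cm [-1.000e-02  1.583e+01 -2.000e-02] turn 0.0013
[-1.68971493 -0.04111279 11.51549776]
engine1_mid 0.71 [364.2, 214.2] [ 0.54229969 -0.16761704  0.0537428 ]
engine2_mid 0.63 [344.8, 212.5] [ 0.54477855 -0.10835957  0.04847584]
engine3_mid 0.51 [327.3, 214.0] [ 0.53794484 -0.04539191  0.04988503]
```

View pics/t9z.png

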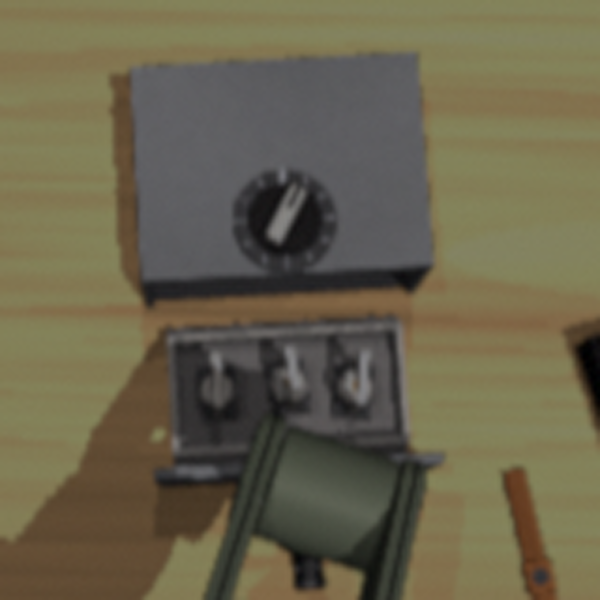

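View pics/w9.png

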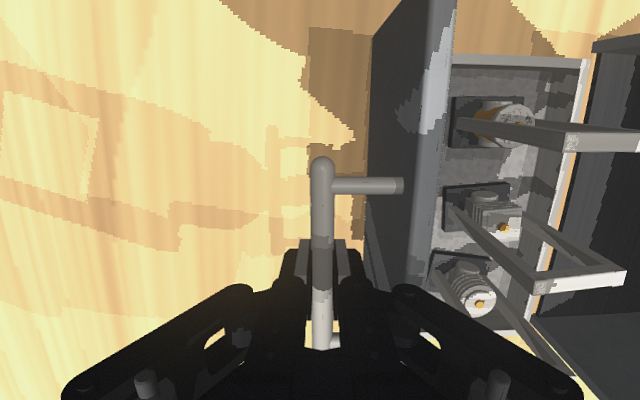

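Request:
apply_moves(
  targets=[
    [[0,0,0,0,30],[0,0,0,0,30],[0,0,0,0,30],[0,0,-3,0,30],[0,0,-6,0,30],[0,0,-6,0,30],[0,0,-6,0,100],[0,0,-6,0,100],[0,0,-4,0,100],[0,0,0,0,100]],
  ],
)

```text
time: 19.77
ee_pos: [0.4305, -0.1212, 0.4062]
ee_rot: [0.003, 0.679, 0.734, 0.001]
force: [0.2, 0.2, -0.0]
opening: 0.0853
```

Run:
```python
from h import *
p=manip.get_image('wrist'); save(p,'w10'); 
p=pickle.load(open('top0.pkl','rb'))
print(atz(p,[[180.5,246]],.257),atz(p,[[187,195.5]],.257))
C=cloud(p)
m=(C[...,2]>.25)&(C[...,2]<.275)&(C[...,1]>.3)&(C[...,1]<.40)&(C[...,0]>.2)
v,u=np.nonzero(m); print(list(zip(u,v,C[m].round(3).tolist()))[::6][:50])
delta([.5,.3,.45],90)
```

```text
[[0.41402501 0.37197304 0.257     ]] [[0.56029859 0.36253708 0.257     ]]
[(np.int64(185), np.int64(195), [0.561, 0.367, 0.26]), (np.int64(187), np.int64(196), [0.559, 0.362, 0.259]), (np.int64(188), np.int64(197), [0.557, 0.361, 0.253]), (np.int64(178), np.int64(245), [0.417, 0.382, 0.251]), (np.int64(180), np.int64(247), [0.411, 0.375, 0.253]), (np.int64(175), np.int64(250), [0.402, 0.389, 0.252]), (np.int64(172), np.int64(253), [0.394, 0.397, 0.252]), (np.int64(168), np.int64(288), [0.295, 0.4, 0.259]), (np.int64(167), np.int64(291), [0.287, 0.399, 0.269]), (np.int64(169), np.int64(292), [0.283, 0.398, 0.254]), (np.int64(169), np.int64(294), [0.278, 0.398, 0.254]), (np.int64(168), np.int64(296), [0.273, 0.398, 0.262]), (np.int64(169), np.int64(298), [0.267, 0.397, 0.256]), (np.int64(167), np.int64(300), [0.262, 0.397, 0.27]), (np.int64(167), np.int64(302), [0.257, 0.396, 0.27]), (np.int64(167), np.int64(304), [0.252, 0.395, 0.273]), (np.int64(169), np.int64(306), [0.245, 0.395, 0.257])]
tcp [ 0.4298 -0.1209  0.4039] phi 4.48 -> tool cm [41.41 10.3  -4.62] turn -1.4926
```

View pics/w10.png

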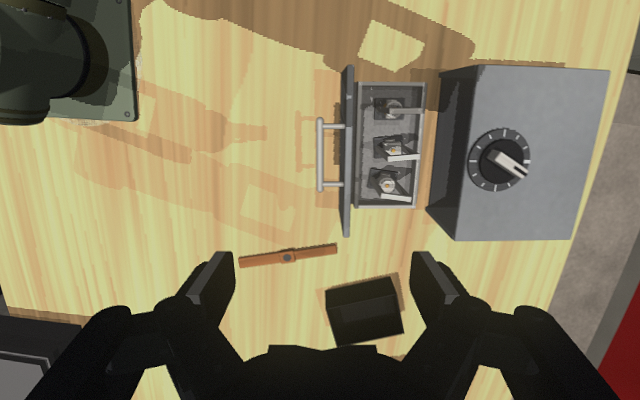

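Request:
apply_moves(
  targets=[
    [[5.4,1.9,-0.3,0,35],[5.4,1.9,-0.3,0,35],[5.4,1.9,-0.3,0,35],[5.4,1.9,-0.3,0,35],[5.4,1.9,-0.3,0,35],[5.4,1.9,-0.3,0,35],[5.4,1.9,-0.3,0,35],[5.0,1.9,-0.3,0,35],[0,0,0,-0.142,35],[0,0,0,-0.142,35],[0,0,0,-0.142,35],[0,0,0,-0.142,35],[0,0,0,-0.142,35],[0,0,0,-0.142,35],[0,0,0,-0.142,35],[0,0,0,-0.142,35],[0,0,0,-0.142,35],[0,0,0,-0.142,35],[0,0,0,0,35]],
  ],
)

```text
time: 22.2
ee_pos: [0.5475, 0.3176, 0.4251]
ee_rot: [-0.002, 0.037, 0.999, -0.001]
force: [0.0, -0.6, 0.1]
opening: 0.0298
```

Run:
```python
from h import *
p=manip.get_image('wrist'); p=manip.get_image('wrist'); save(p,'w11');pickle.dump(p,open('w11.pkl','wb')); C=cloud(p)
delta([.56,.362,.4],86)
for t in ['hook','hook_post','hook_axis']:
  for r in manip.trace(p,t)[:2]:
    c=C[r['region']]; print(t,round(r['conf'],2),r['point'],np.median(c,0), r['region'].sum())
m=(C[...,2]>.225)&(C[...,2]<.24)&(C[...,1]>.34)&(C[...,1]<.4)
c=C[m]; r=cv2.minAreaRect((c[:,:2]*1000).astype(np.float32)); print('bar',r,cv2.boxPoints(r).round(1).tolist())
m=(C[...,2]>.246)&(C[...,2]<.275)&(C[...,1]>.34)&(C[...,1]<.4)
c=C[m]; print('post',len(c))
if len(c): r=cv2.minAreaRect((c[:,:2]*1000).astype(np.float32)); print(r,c[:,2].max(),cv2.boxPoints(r).round(1).tolist())
m=(C[...,2]>.308)&(C[...,2]<.33)&(C[...,1]>.34)
c=C[m]; print('board',len(c)); r=cv2.minAreaRect((c[:,:2]*1000).astype(np.float32)); print(r,cv2.boxPoints(r).round(1).tolist())
```

```text
tcp [0.5475 0.3176 0.4259] phi 85.72 -> tool cm [-0.92  4.52  2.58] turn -0.005
hook 0.67 [369.2, 102.1] [0.47433893 0.36928905 0.23362353] 1561
hook_post 0.81 [365.3, 101.6] [0.4743672  0.36934478 0.23361331] 1554
bar ((478.5198669433594, 369.7966613769531), (29.451190948486328, 167.11082458496094), 78.59938049316406) [[393.70001220703125, 371.8999938964844], [557.5, 338.79998779296875], [563.2999877929688, 367.70001220703125], [399.5, 400.70001220703125]]
post 521
((475.5257263183594, 370.7814025878906), (29.767852783203125, 177.90786743164062), 78.739990234375) 0.25704639805336743 [[385.3999938964844, 373.6000061035156], [559.9000244140625, 338.79998779296875], [565.7000122070312, 368.0], [391.20001220703125, 402.70001220703125]]
board 4135
((490.0832824707031, 425.208740234375), (180.36715698242188, 13.069608688354492), 6.131007194519043) [[399.70001220703125, 422.1000061035156], [401.1000061035156, 409.1000061035156], [580.4000244140625, 428.29998779296875], [579.0999755859375, 441.29998779296875]]
```

View pics/w11.png

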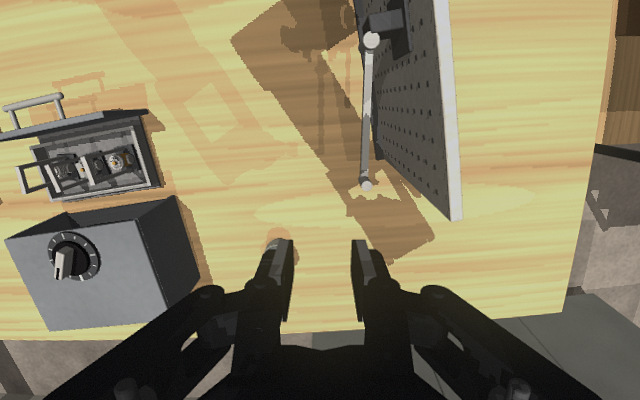

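Run:
```python
from h import *
p=pickle.load(open('w11.pkl','rb'))
C=cloud(p)
a=atz(p,[[366.5,184.5]],.257)[0]; b=atz(p,[[371.5,41]],.2535)[0]
print('post',a,'axis?',b, C[184,366],C[41,371],C[44,371])
n=np.array([np.sin(np.radians(6.13)),-np.cos(np.radians(6.13))]); q=np.array([.401,.4091])
print('axis dist to board',(b[:2]-q)@n,'post',(a[:2]-q)@n,'len',np.linalg.norm(a-b), 'ang',np.degrees(np.arctan2(*(a-b)[[1,0]])))
delta(list(a[:2])+[.3],86)
```

```text
post [0.55737057 0.36407608 0.257     ] axis? [0.41849519 0.37447619 0.2535    ] [0.55713176 0.36372641 0.25576253] [0.41699735 0.37542345 0.24461906] [0.42000274 0.37502143 0.24648428]
axis dist to board 0.03629405444806595 post 0.06146446325241619 len 0.13930823388202937 ang -4.28277636468156
tcp [0.5476 0.3177 0.4268] phi 85.78 -> tool cm [-0.64  4.7  12.68] turn -0.0038
```

Request:
apply_moves(
  targets=[
    [[-0.6,4.65,3,0,35],[0,0,5,0,35],[0,0,5,0,35],[0,0,3,0,35],[0,0,1.5,0,35],[0,0,0,0,35],[0,0,0,0,35]],
  ],
)

```text
time: 23.32
ee_pos: [0.5578, 0.3641, 0.2541]
ee_rot: [0.001, 0.036, 0.999, 0.001]
force: [-0.2, 0.1, -0.4]
opening: 0.0297
```

Run:
```python
from h import *
p=manip.get_image('wrist'); save(p,'w12')
delta([.5572,.3638,.232],85.7); print(manip.observe()['force'])
```

```text
tcp [0.5578 0.3641 0.2543] phi 85.83 -> tool cm [ 0.06 -0.04  2.23] turn 0.0023
[-0.08246692  0.23121743  0.07058426]
```

View pics/w12.png

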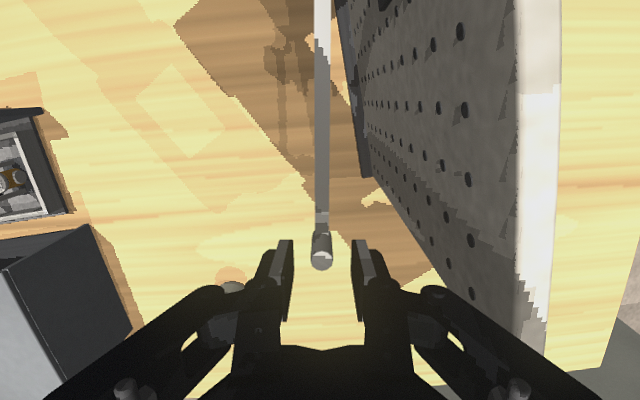

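Request:
apply_moves(
  targets=[
    [[0.05,0,1.1,0,35],[0,0,1.1,0,35],[0,0,0,0,0],[0,0,0,0,0],[0,0,0,0,0],[0,0,0,0,0],[0,0,0,0,0],[0.14,-2,0,0.139,0],[0.14,-2,0,0.139,0],[0.14,-2,0,0.139,0],[0.14,-2,0,0.139,0],[0.14,-2,0,0.139,0],[0.14,-2,0,0.139,0],[0.14,-2,0,0.139,0],[0.14,-2,0,0.139,0],[0.14,-2,0,0.139,0]],
  ],
  squeeze=30,
)

```text
time: 25.38
ee_pos: [0.4467, 0.237, 0.2298]
ee_rot: [-0.003, 0.617, 0.787, 0.002]
force: [-1.7, 12.0, -2.0]
opening: 0.0107
```

Run:
```python
from h import *
delta([.4299,.2313,.232],6.13);o=manip.observe(); print(o['force'],o['opening'],o['wrist_torque'])
```

```text
tcp [0.4467 0.237  0.2298] phi 13.83 -> tool cm [-0.16 -1.76 -0.22] turn 0.1344
[-1.70306413 12.02497714 -2.00159693] 0.01074458036315158 [ 1.93979039  0.320004   -0.03774326]
```

Request:
apply_moves(
  targets=[
    [[0.1,-1.8,0,0.134,0],[0,-0.3,0,0,0],[0,0,0,0,0],[0,0,0,0,0]],
  ],
)

```text
time: 25.88
ee_pos: [0.4316, 0.2346, 0.23]
ee_rot: [0.001, 0.666, 0.746, 0.007]
force: [12.3, 11.6, -10.4]
opening: 0.0111
```

Run:
```python
from h import *
delta([.4299,.2313,.232],6.13);o=manip.observe(); print(o['force'],o['opening'],o['wrist_torque'])
```

```text
tcp [0.4316 0.2346 0.23  ] phi 6.49 -> tool cm [-0.31 -0.2  -0.21] turn 0.0062
[ 12.3205462   11.64717486 -10.39481893] 0.011106645111114812 [ 1.68465963 -1.73736447  0.19369781]
```

Request:
apply_moves(
  targets=[
    [[-0.3,0,0,0,0],[0,0,0,0,0],[0,0,0,0,35],[0,0,0,0,35],[0,0,0,0,35],[0,0,-3,0,35],[0,0,-5,0,35],[0,0,-5,0,35],[0,0,0,0,35],[0,0,0,0,35]],
  ],
)

```text
time: 27.12
ee_pos: [0.427, 0.2271, 0.3596]
ee_rot: [-0.0, 0.666, 0.746, -0.0]
force: [0.2, -0.8, 0.7]
opening: 0.0301
```

Run:
```python
from h import *
p=manip.get_image('wrist'); save(p,'w13');pickle.dump(p,open('w13.pkl','wb')); C=cloud(p)
m=(C[...,2]>.230)&(C[...,2]<.24)&(C[...,1]>.24)&(C[...,1]<.36)&(abs(C[...,0]-.42)<.04)
c=C[m]; r=cv2.minAreaRect((c[:,:2]*1000).astype(np.float32)); print('bar',r,np.median(c[:,2]),cv2.boxPoints(r).round(1).tolist())
m=(C[...,2]>.250)&(C[...,2]<.264)&(C[...,1]>.2)&(C[...,1]<.26)&(abs(C[...,0]-.43)<.04)
c=C[m]; 
if len(c): r=cv2.minAreaRect((c[:,:2]*1000).astype(np.float32)); print('post',len(c),r,np.percentile(c[:,2],[50,95]))
m=(C[...,2]>.308)&(C[...,2]<.33)&(C[...,1]>.34)
c=C[m]; print('board',len(c)); r=cv2.minAreaRect((c[:,:2]*1000).astype(np.float32)); print(r,cv2.boxPoints(r).round(1).tolist())
delta([.4299,.2313,.232],6.13)
```

```text
bar ((423.4112548828125, 300.1018371582031), (8.123146057128906, 121.18329620361328), 6.078166484832764) 0.23342952460234573 [[413.0, 359.8999938964844], [425.79998779296875, 239.39999389648438], [433.8999938964844, 240.3000030517578], [421.0, 360.79998779296875]]
post 164 ((430.85955810546875, 232.30792236328125), (11.238107681274414, 11.438910484313965), 63.8847770690918) [0.25523871 0.25650321]
board 0
((0.0, 0.0), (0.0, 0.0), 0.0) [[0.0, 0.0], [0.0, 0.0], [0.0, 0.0], [0.0, 0.0]]
tcp [0.4268 0.2271 0.3589] phi 6.48 -> tool cm [ 0.4   0.39 12.69] turn 0.006
```

View pics/w13.png

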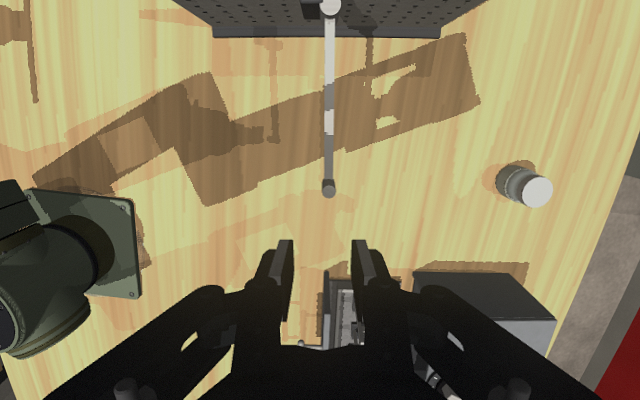

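Request:
apply_moves(
  targets=[
    [[-4,1.2,0,0.005,70],[-6,1.2,0,0.005,70],[-6,1.2,0,0.005,70],[-6,1.2,0,0.005,70],[-6,1.3,0,0.005,70],[-6,1.3,0,0.005,70],[0,0,0,0,70],[0,0,0,0,70],[0,0,0,0,70]],
  ],
)

```text
time: 28.3
ee_pos: [0.5346, -0.102, 0.36]
ee_rot: [-0.001, 0.676, 0.737, -0.0]
force: [-0.8, 0.5, 0.2]
opening: 0.0595
```

```bash
cat >> h.py <<'E'
def tops(p,z0=.112,z1=.132,box=(.47,.60,-.23,.0)):
    C=cloud(p); m=(C[...,2]>z0)&(C[...,2]<z1)&(C[...,0]>box[0])&(C[...,0]<box[1])&(C[...,1]>box[2])&(C[...,1]<box[3])
    n,L,st,_=cv2.connectedComponentsWithStats(m.astype(np.uint8))
    for i in range(1,n):
        if st[i,4]<40: continue
        c=C[L==i]; r=cv2.minAreaRect((c[:,:2]*1000).astype(np.float32)); print('comp',st[i].tolist(),np.round(r[0],1),np.round(r[1],1),round(r[2],1),'z',np.percentile(c[:,2],[10,50,90]).round(4))
E
python3 - <<'E'
from h import *
p=manip.get_image('wrist'); save(p,'w14');pickle.dump(p,open('w14.pkl','wb')); C=cloud(p)
tops(p)
for t in ['engine1_mid','engine2_mid','engine3_mid']:
  for r in manip.trace(p,t)[:2]:
    c=C[r['region']]; print(t,round(r['conf'],2),np.round(r['point']),np.median(c,0).round(3), r['region'].sum())
delta([.54,-.11,.35],4.4)
E
```

```text
comp [313, 118, 38, 8, 266] [540.8 -47.9] [45.4  8.2] 5.8 z [0.119  0.1203 0.1212]
comp [270, 133, 9, 120, 669] [ 471.8 -149. ] [ 10.2 163.1] 4.3 z [0.1173 0.1238 0.125 ]
comp [314, 168, 36, 10, 258] [ 547.1 -112.5] [45.8  8.3] 9.2 z [0.1171 0.1202 0.1212]
comp [309, 210, 35, 12, 250] [ 545.  -172.1] [ 8.8 45.8] 86.3 z [0.1156 0.1199 0.1211]
engine1_mid 0.67 [325. 202.] [ 0.545 -0.169  0.053] 1000
engine2_mid 0.87 [332. 163.] [ 0.546 -0.109  0.052] 977
engine3_mid 0.8 [332. 118.] [ 0.54  -0.045  0.049] 845
tcp [ 0.5349 -0.1023  0.3605] phi 4.87 -> tool cm [-0.81  0.45  1.05] turn 0.0081
```

View pics/w14.png

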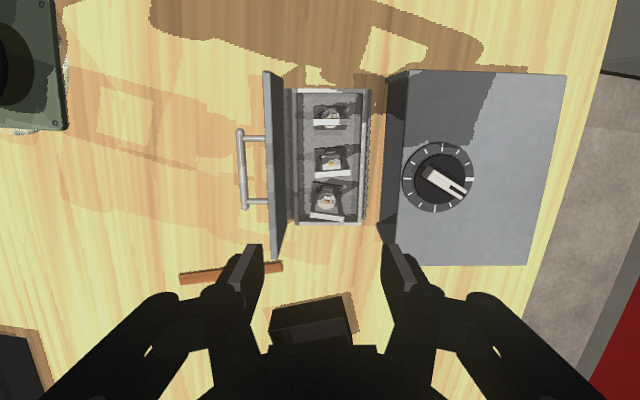

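Request:
apply_moves(
  targets=[
    [[5.4,1.05,2,-0.016,70],[0,0,6,0,70],[0,0,6,0,70],[0,0,4,0,70],[0,0,2,0,70],[0,0,0,0,70],[0,0,0,0,70]],
  ],
)

```text
time: 29.38
ee_pos: [0.5418, -0.0485, 0.1615]
ee_rot: [0.001, 0.671, 0.741, 0.001]
force: [0.6, 0.0, 1.0]
opening: 0.0598
```

Run:
```python
from h import *
p=manip.get_image('wrist'); save(p,'w15')
tops(p)
delta([.5408,-.0479,.097],5.8)
```

```text
comp [286, 215, 71, 17, 1086] [540.4 -48.1] [46.   8.9] 5.4 z [0.1153 0.1201 0.121 ]
comp [211, 249, 10, 36, 215] [471.1 -85. ] [ 2.2 25. ] 0.1 z [0.1134 0.1207 0.124 ]
comp [291, 295, 64, 21, 988] [ 547.6 -112.2] [45.7  9.5] 9.7 z [0.1146 0.1198 0.1209]
tcp [ 0.542  -0.0486  0.1618] phi 5.7 -> tool cm [ 0.08 -0.13  6.48] turn -0.0017
```

View pics/w15.png

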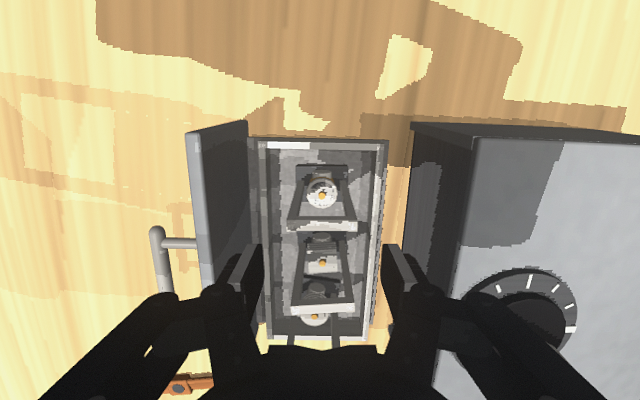

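Request:
apply_moves(
  targets=[
    [[0.06,-0.14,3,0,70],[0,0,2.5,0,70],[0,0,1,0,70],[0,0,0,0,70],[0,0,0,0,40],[0,0,0,0,40],[0,0,0,0,40],[0,0,0,0,40],[0,0,0,0,40],[0,0,-2,0,40],[0,0,-4,0,40],[0,0,-6,0,40],[0,0,-6,0,40],[0,0,0,0,40],[0,0,0,0,40]],
  ],
  squeeze=45,
)

```text
time: 31.3
ee_pos: [0.5385, -0.0481, 0.274]
ee_rot: [-0.001, 0.671, 0.741, -0.001]
force: [-0.5, 0.3, -2.6]
opening: 0.0453
```

Run:
```python
from h import *
p=manip.get_image('wrist'); save(p,'w16')
o,M,phi=state(); C=cloud(p)
print(o['ee_pos'],phi,o['opening'],o['force'])
T=(C-o['ee_pos'])@M
m=(abs(T[...,1])<.022)&(T[...,2]>-.05)&(T[...,2]<-.015)&(abs(T[...,0])<.03)
c=T[m]; print(len(c),c.min(0),c.max(0),np.median(c,0))
```

```text
[ 0.53822456 -0.0480922   0.27315924] 5.68180057094201 0.04482673032085775 [ 0.24204955 -0.74522602 -3.03611188]
2670 [-0.01143138 -0.02194757 -0.04030401] [ 0.01222214  0.02199703 -0.0150834 ] [ 0.00237439  0.00437205 -0.02421582]
```

View pics/w16.png

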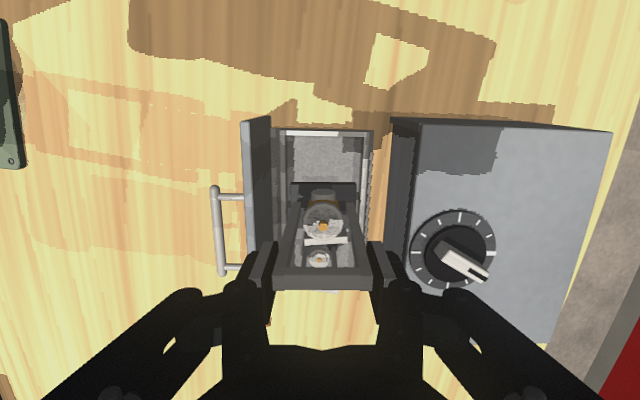

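Request:
apply_moves(
  targets=[
    [[2,-0.7,0,-0.007,40],[3.8,-1.3,0,0,40],[4,-1.4,0,0,40],[4,-1.4,0,0,40],[4,-1.4,0,0,40],[3,-1,0,0,40],[2,-0.65,0,0,40],[0,0,0,0,40],[0,0,1,0,40],[0,0,1,0,40],[0,0,0,0,40],[0,0,0,0,40]],
  ],
)

```text
time: 32.85
ee_pos: [0.4377, 0.1699, 0.2552]
ee_rot: [-0.0, 0.669, 0.743, -0.0]
force: [0.4, -0.2, -2.8]
opening: 0.045
```

Run:
```python
from h import *
p=manip.get_image('wrist'); save(p,'w17'); pickle.dump(p,open('w17.pkl','wb'))
o,M,phi=state(); C=cloud(p); T=(C-o['ee_pos'])@M
print(o['ee_pos'],phi,o['opening'])
m=(C[...,2]>.250)&(C[...,2]<.264)&(C[...,1]>.2)&(C[...,1]<.26)&(abs(C[...,0]-.43)<.04)
c=C[m]; r=cv2.minAreaRect((c[:,:2]*1000).astype(np.float32)); print('post',len(c),r,np.percentile(c[:,2],[50,95]))
m=(abs(T[...,1])<.026)&(T[...,2]>-.05)&(T[...,2]<-.015)&(abs(T[...,0])<.03)
c=T[m]; c=c[c[:,2]<-.022];print('top bar tool',c.min(0),c.max(0))
delta([.4374,.1717,.252],6.1)
m=(C[...,2]>.230)&(C[...,2]<.24)&(C[...,1]>.24)&(C[...,1]<.36)&(abs(C[...,0]-.42)<.04)
c=C[m]; r=cv2.minAreaRect((c[:,:2]*1000).astype(np.float32)); print('bar',r)
```

```text
[0.4377758  0.17003324 0.25545976] 6.052084718016706 0.04474005703633412
post 536 ((430.9732666015625, 232.2062530517578), (11.507099151611328, 11.56787109375), 7.022759914398193) [0.25533719 0.2563864 ]
top bar tool [-0.01110838 -0.02598124 -0.04998467] [ 0.0133257   0.02599991 -0.02200608]
tcp [0.4378 0.17   0.2555] phi 6.05 -> tool cm [ 0.17 -0.02  0.35] turn -0.0008
bar ((427.5828552246094, 266.6955871582031), (7.771031379699707, 53.943302154541016), 5.71439790725708)
```

View pics/w17.png

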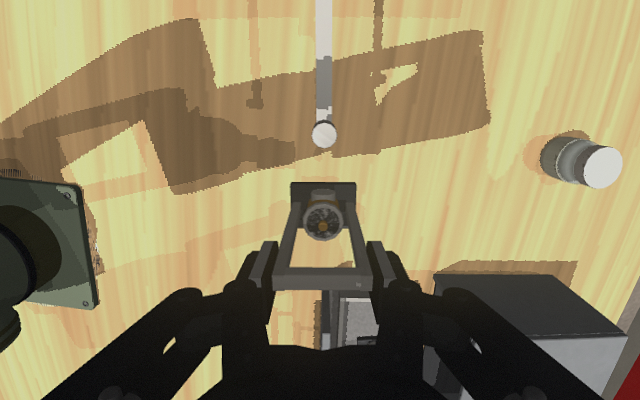

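Run:
```python
from h import *
p=pickle.load(open('w17.pkl','rb')); o,M,phi=state(); C=cloud(p); T=(C-o['ee_pos'])@M
print(T[190,305],T[187,345],T[195,295],T[272,320],T[284,320],T[276,320])
```

```text
[ 0.01315391 -0.01371087  0.07894253] [0.01551918 0.01626267 0.07869138] [ 0.00917839 -0.02135331  0.07912316] [ 0.00399701 -0.00187393 -0.02091825] [-0.00064701 -0.00187619 -0.02336784] [ 0.00351121 -0.00186062 -0.02343282]
```

Request:
apply_moves(
  targets=[
    [[0,-0.02,0.35,0,40],[2,0,0,0,40],[2.5,0,0,0,40],[2.5,0,0,0,40],[2.5,0,0,0,40],[0,0,0,0,40],[0,0,0,0,40]],
  ],
)

```text
time: 33.78
ee_pos: [0.4271, 0.2643, 0.2517]
ee_rot: [0.0, 0.669, 0.744, -0.0]
force: [-0.6, 0.4, -2.5]
opening: 0.045
```

Run:
```python
from h import *
p=manip.get_image('wrist'); save(p,'w18'); C=cloud(p);o=manip.observe();print(o['force'])
m=(C[...,2]>.230)&(C[...,2]<.24)&(C[...,1]>.24)&(C[...,1]<.36)&(abs(C[...,0]-.42)<.04)
c=C[m]; r=cv2.minAreaRect((c[:,:2]*1000).astype(np.float32)); print('bar',r)
delta([.4199,.3357,.252],6.1)
q=manip.get_image('side'); cv2.imwrite('pics/s18.png',cv2.resize(q['image'][90:250,130:290],(600,600))[:,:,::-1])
```

```text
[-0.00871528 -0.12724233 -2.86281863]
bar ((429.7510681152344, 302.6668701171875), (111.55940246582031, 44.36714172363281), 83.89063262939453)
tcp [0.4272 0.2641 0.2517] phi 6.07 -> tool cm [ 7.2   0.03 -0.03] turn -0.0006
```

View pics/w18.png

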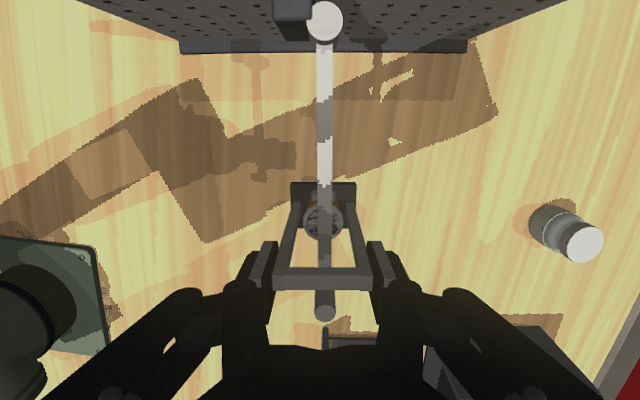

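View pics/s18.png

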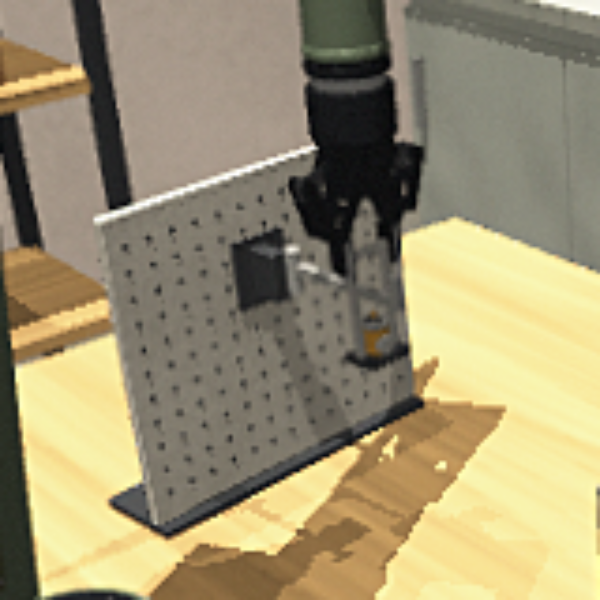

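Request:
apply_moves(
  targets=[
    [[2.5,0,0,0,40],[2.5,0,0,0,40],[2.0,0,0,0,40],[0,0,0,0,40],[0,0,1.5,0,40],[0,0,1.2,0,40],[0,0,0.4,0,40],[0,0,0.2,0,40],[0,0,0,0,40],[0,0,0,0,40]],
  ],
)

```text
time: 35.12
ee_pos: [0.42, 0.3344, 0.2192]
ee_rot: [0.0, 0.669, 0.744, 0.0]
force: [-0.3, 0.6, -2.2]
opening: 0.0447
```

Run:
```python
from h import *
p=manip.get_image('wrist'); save(p,'w19'); o=manip.observe();print(o['force'])
delta([.4199,.3357,.218],6.1)
```

```text
[ 1.35251463 -1.02718553 -2.77079371]
tcp [0.42   0.3344 0.2192] phi 6.09 -> tool cm [0.13 0.01 0.12] turn -0.0002
```

View pics/w19.png

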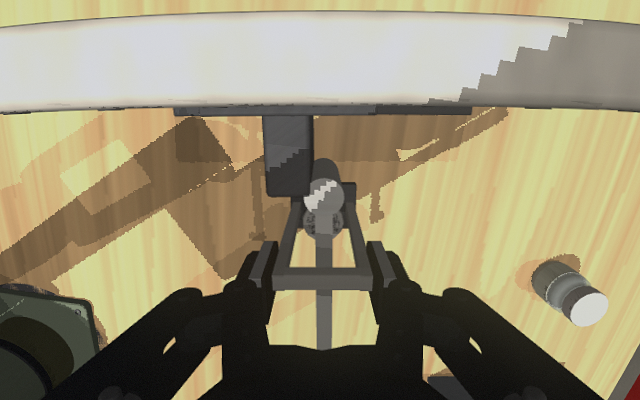

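Request:
apply_moves(
  targets=[
    [[0,0,0.15,0,40],[0,0,0.1,0,40],[0,0,0,0,40],[0,0,0,0,60],[0,0,0,0,70],[0,0,0,0,80],[0,0,0,0,80],[0,0,0,0,80],[0,0,0,0,80]],
  ],
)

```text
time: 36.3
ee_pos: [0.4198, 0.3343, 0.2163]
ee_rot: [-0.0, 0.669, 0.744, 0.0]
force: [-0.2, 0.5, -0.9]
opening: 0.0685
```

Run:
```python
from h import *
p=manip.get_image('wrist'); save(p,'w20'); o=manip.observe();print(o['force'],o['opening'])
delta([.4199,.3357,.218],6.1)
```

```text
[ 0.56315494 -0.18028163 -0.49919269] 0.06839302902004366
tcp [0.4198 0.3343 0.2163] phi 6.09 -> tool cm [ 0.14  0.02 -0.17] turn -0.0003
```

View pics/w20.png

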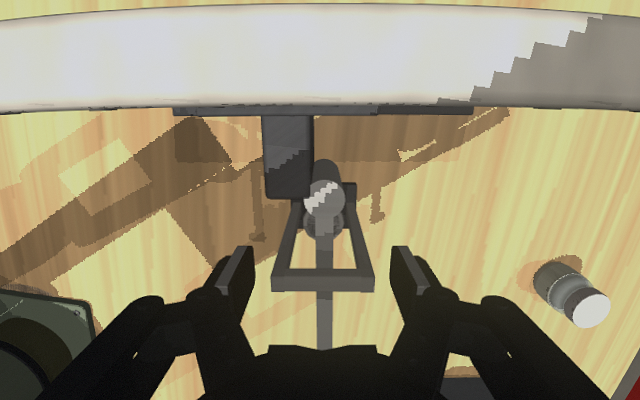

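Request:
apply_moves(
  targets=[
    [[0,0,-2,0,80],[0,0,-5,0,80],[0,0,-6,0,80],[-3,0.5,-1,0,70],[-5,0.9,0,0,70],[-6,1,0,0,70],[-6,1,0,0,70],[-6,1,0,0,70],[-6,1.1,0,0,70],[-6,1.1,0,0,70],[-6,1.1,0,0,70],[0,0,0,0,70],[0,0,0,0,70],[0,0,0,0,70]],
  ],
)

```text
time: 38.1
ee_pos: [0.5427, -0.0937, 0.3566]
ee_rot: [-0.0, 0.668, 0.744, 0.0]
force: [0.1, -0.2, -0.4]
opening: 0.06
```

Run:
```python
from h import *
p=manip.get_image('wrist'); save(p,'w21')
tops(p)
delta([.5471,-.1125,.097],9.2)
q=manip.get_image('side'); cv2.imwrite('pics/s21.png',cv2.resize(q['image'][90:250,130:290],(600,600))[:,:,::-1])
```

```text
comp [261, 137, 10, 122, 703] [ 471.6 -148.2] [ 10.3 164. ] 4.3 z [0.1162 0.1238 0.125 ]
comp [307, 175, 36, 9, 260] [ 547.2 -112.4] [45.   8.3] 8.6 z [0.1177 0.1202 0.1213]
comp [301, 216, 35, 13, 254] [ 545.  -172.1] [ 8.5 45.7] 86.3 z [0.116  0.12   0.1211]
tcp [ 0.5427 -0.0936  0.3566] phi 6.2 -> tool cm [-1.93  0.22 25.96] turn -0.0523
```

View pics/w21.png

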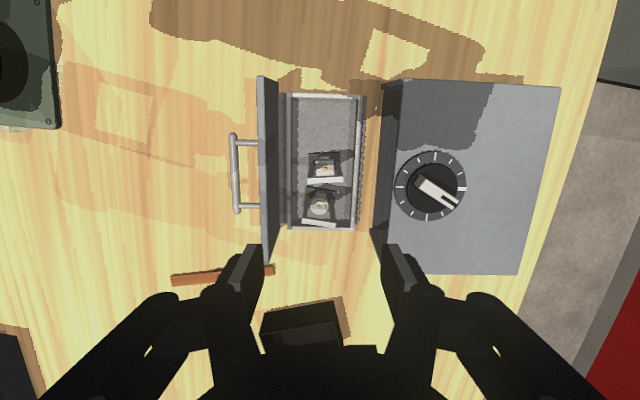

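View pics/s21.png

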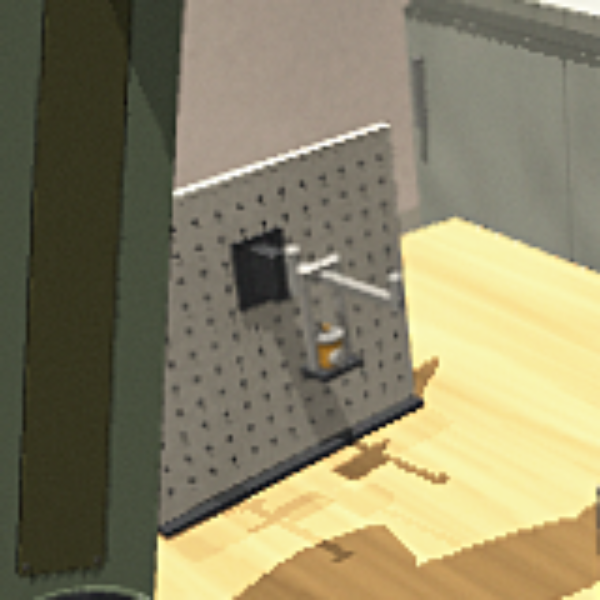

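Request:
apply_moves(
  targets=[
    [[-1.9,0.2,2,-0.05,70],[0,0,6,0,70],[0,0,6,0,70],[0,0,5,0,70],[0,0,3,0,70],[0,0,2.5,0,70],[0,0,1.4,0,70],[0,0,0,0,70],[0,0,0,0,70]],
  ],
)

```text
time: 39.33
ee_pos: [0.5478, -0.1137, 0.0984]
ee_rot: [0.001, 0.65, 0.76, 0.001]
force: [-0.0, -0.4, -0.4]
opening: 0.0599
```

Run:
```python
from h import *
p=manip.get_image('wrist'); save(p,'w22')
delta([.5473,-.1124,.097],9.0);print(manip.observe()['force'])
tops(p)
```

```text
tcp [ 0.5479 -0.1138  0.0985] phi 8.96 -> tool cm [ 0.15 -0.04  0.15] turn -0.0006
[0.65257947 0.15866244 0.95997691]
comp [144, 156, 29, 140, 2346] [ 471.3 -103. ] [ 5.  68.3] 2.7 z [0.1137 0.1204 0.1243]
comp [217, 249, 45, 67, 1092] [ 515.2 -115.8] [14.9 22.8] 48.6 z [0.1142 0.1228 0.1303]
comp [383, 249, 44, 65, 1083] [ 577.5 -106.3] [23.  14.5] 61.8 z [0.1145 0.123  0.1304]
comp [273, 261, 103, 26, 2248] [ 547.4 -112.2] [46.   9.4] 9.9 z [0.1151 0.1199 0.1208]
comp [159, 369, 25, 31, 415] [ 476.1 -197.5] [ 8.3 25.2] 4.6 z [0.1135 0.1203 0.1242]
```

View pics/w22.png

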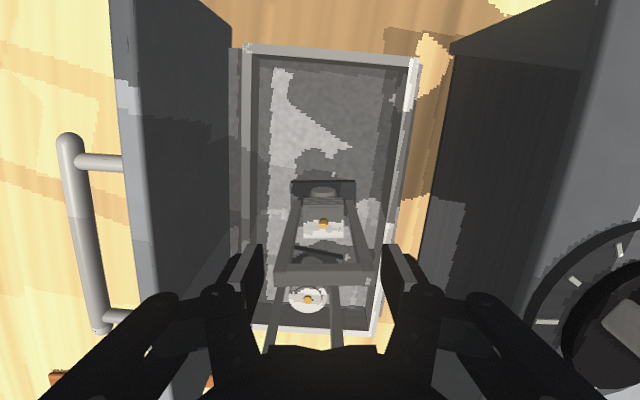

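Good; close and lift.

Request:
apply_moves(
  targets=[
    [[0.15,-0.04,0.15,0,70],[0,0,0,0,70],[0,0,0,0,40],[0,0,0,0,40],[0,0,0,0,40],[0,0,0,0,40],[0,0,0,0,40],[0,0,-2,0,40],[0,0,-4,0,40],[0,0,-6,0,40],[0,0,-6,0,40],[0,0,0,0,40],[0,0,0,0,40]],
  ],
)

```text
time: 41.0
ee_pos: [0.5454, -0.1121, 0.2742]
ee_rot: [-0.001, 0.65, 0.76, -0.001]
force: [0.0, -0.5, -2.4]
opening: 0.0451
```

Run:
```python
from h import *
o=manip.observe();print(o['force'],o['opening'])
delta([.4374,.1717,.252],6.1)
```

```text
[ 0.03289714 -0.53098439 -2.41503462] 0.04509020684372471
tcp [ 0.5454 -0.1121  0.2742] phi 8.95 -> tool cm [29.72 -6.25  2.28] turn 0.0498
```

Request:
apply_moves(
  targets=[
    [[0,0,0,0.05,40],[2.5,-0.7,0,0,40],[4,-1,0,0,40],[4.5,-1.2,0,0,40],[4.5,-1.2,0,0,40],[4.5,-1.2,0,0,40],[4.5,-1.2,0,0,40],[3,-0.8,0,0,40],[1.7,-0.4,0,0,40],[0,0,1.1,0,40],[0,0,1.1,0,40],[0,0,0,0,40],[0,0,0,0,40]],
  ],
)

```text
time: 42.62
ee_pos: [0.4392, 0.1692, 0.2538]
ee_rot: [0.0, 0.669, 0.743, -0.0]
force: [0.1, -0.9, -1.4]
opening: 0.0448
```

Run:
```python
from h import *
p=manip.get_image('wrist'); save(p,'w23')
o,M,phi=state(); C=cloud(p); T=(C-o['ee_pos'])@M
print(o['ee_pos'],phi,o['opening'])
m=(C[...,2]>.250)&(C[...,2]<.264)&(C[...,1]>.2)&(C[...,1]<.26)&(abs(C[...,0]-.43)<.04)
c=C[m]; r=cv2.minAreaRect((c[:,:2]*1000).astype(np.float32)); print('post',len(c),r,np.percentile(c[:,2],[50,95]))
print('bar top',T[272,320],T[276,320],T[284,320])
delta([.4374,.1717,.252],6.1);delta([.4241,.2960,.252],6.1)
```

```text
[0.43929832 0.16940371 0.25400834] 6.0256041799805065 0.044637161668046696
post 540 ((430.97210693359375, 231.997802734375), (11.591064453125, 11.190773010253906), 50.376129150390625) [0.25533458 0.25635029]
bar top [ 0.00306897 -0.00190517 -0.01944859] [ 0.00305902 -0.00188515 -0.0227579 ] [ 0.00024069 -0.00188334 -0.02474264]
tcp [0.4393 0.1694 0.254 ] phi 6.03 -> tool cm [ 0.25 -0.16  0.2 ] turn -0.0013
tcp [0.4393 0.1694 0.254 ] phi 6.03 -> tool cm [12.75 -0.18  0.2 ] turn -0.0013
```

View pics/w23.png

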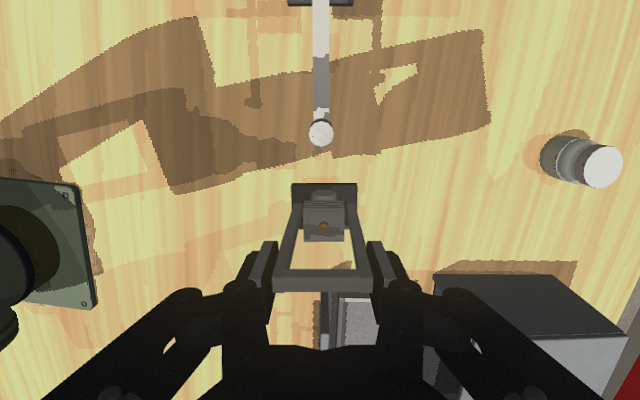

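Request:
apply_moves(
  targets=[
    [[0,-0.16,0.2,0,40],[2,0,0,0,40],[2.5,0,0,0,40],[2.5,0,0,0,40],[2.5,0,0,0,40],[2,0,0,0,40],[1,0,0,0,40],[0,0,0,0,40],[0,0,1.5,0,40],[0,0,1.2,0,40],[0,0,0.5,0,40],[0,0,0,0,40],[0,0,0,0,40]],
  ],
)

```text
time: 44.3
ee_pos: [0.4243, 0.2941, 0.2201]
ee_rot: [0.0, 0.669, 0.744, 0.0]
force: [-0.4, -0.4, -1.7]
opening: 0.0446
```

Run:
```python
from h import *
p=manip.get_image('wrist'); save(p,'w24');print(manip.observe()['force'])
delta([.4241,.2960,.2165],6.1)
```

```text
[ 0.57004935 -1.23790084 -2.2337095 ]
tcp [0.4243 0.2941 0.2202] phi 6.08 -> tool cm [0.19 0.   0.37] turn -0.0003
```

View pics/w24.png

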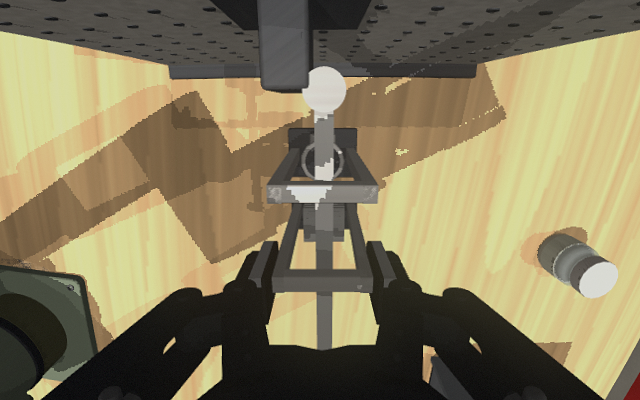

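Request:
apply_moves(
  targets=[
    [[0,0,0.2,0,40],[0,0,0.17,0,40],[0,0,0,0,40],[0,0,0,0,60],[0,0,0,0,70],[0,0,0,0,80],[0,0,0,0,80],[0,0,0,0,80],[0,0,-2,0,80],[0,0,-5,0,80],[0,0,-6,0,80],[0,0,-1,0,80],[0,0,0,0,80]],
  ],
)

```text
time: 45.98
ee_pos: [0.424, 0.294, 0.3563]
ee_rot: [0.0, 0.669, 0.744, 0.001]
force: [0.1, -0.1, -0.1]
opening: 0.0684
```

Run:
```python
from h import *
p=manip.get_image('wrist'); save(p,'w25');C=cloud(p)
delta([.545,-.155,.355],6.1)
m=(C[...,2]>.238)&(C[...,2]<.25)&(abs(C[...,0]-.42)<.05)&(C[...,1]>.23)&(C[...,1]<.36)
n,L,st,_=cv2.connectedComponentsWithStats(m.astype(np.uint8))
for i in range(1,n):
  if st[i,4]>40:
    c=C[L==i]; print(cv2.minAreaRect((c[:,:2]*1000).astype(np.float32)),np.median(c[:,2]))
```

```text
tcp [0.4236 0.2937 0.355 ] phi 6.09 -> tool cm [-4.591e+01  7.310e+00  3.000e-02] turn -0.0003
((419.0621643066406, 334.3876647949219), (45.64684295654297, 8.414061546325684), 6.341794967651367) 0.24121724757304713
((422.95806884765625, 293.4573669433594), (45.00740432739258, 8.676166534423828), 6.434097766876221) 0.24123081879720537
((430.04168701171875, 235.58685302734375), (11.504218101501465, 5.384507179260254), 14.713031768798828) 0.24405431118252818
```

View pics/w25.png

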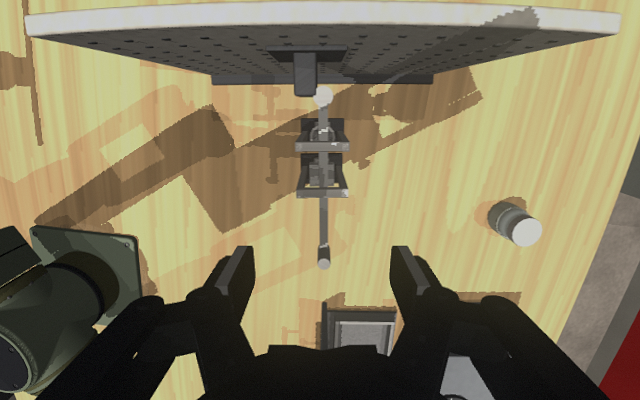

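Two hang. On to engine 1.

Request:
apply_moves(
  targets=[
    [[-4,0.6,0,0,70],[-6,1,0,0,70],[-6,1,0,0,70],[-6,1,0,0,70],[-6,1,0,0,70],[-6,1,0,0,70],[-6,0.9,0,0,70],[-4,0.6,0,0,70],[-2,0.2,0,0,70],[0,0,0,0,70],[0,0,0,0,70],[0,0,0,0,70]],
  ],
)

```text
time: 47.52
ee_pos: [0.5452, -0.1542, 0.3564]
ee_rot: [0.0, 0.668, 0.744, 0.0]
force: [0.5, -0.2, 0.8]
opening: 0.0597
```

Run:
```python
from h import *
p=manip.get_image('wrist'); save(p,'w26')
tops(p)
delta([.545,-.1721,.097],-3.7)
```

```text
comp [261, 91, 10, 127, 794] [ 471.5 -151.4] [ 10.4 157.7] 4.4 z [0.1164 0.1238 0.1251]
comp [303, 172, 37, 13, 262] [ 544.9 -172.3] [ 8.5 45.8] 86.8 z [0.1175 0.1201 0.1211]
tcp [ 0.5452 -0.1543  0.3564] phi 6.19 -> tool cm [-1.77 -0.23 25.94] turn 0.1726
```

View pics/w26.png

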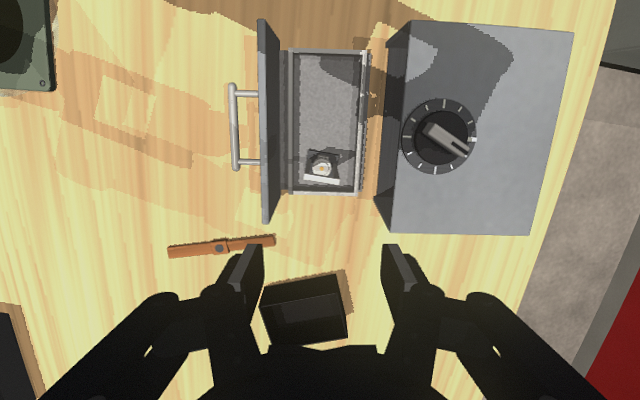

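Request:
apply_moves(
  targets=[
    [[-1.8,-0.2,2,0.085,70],[0,0,6,0.085,70],[0,0,6,0,70],[0,0,5,0,70],[0,0,3,0,70],[0,0,2.5,0,70],[0,0,1.4,0,70],[0,0,0,0,70],[0,0,0,0,70]],
  ],
)

```text
time: 48.7
ee_pos: [0.5461, -0.1739, 0.0982]
ee_rot: [0.001, 0.729, 0.684, 0.001]
force: [0.3, 0.9, -0.5]
opening: 0.0599
```

Run:
```python
from h import *
p=manip.get_image('wrist'); save(p,'w27')
delta([.545,-.1722,.097],-3.5);print(manip.observe()['force'])
tops(p)
```

```text
tcp [ 0.5461 -0.1739  0.0983] phi -3.65 -> tool cm [ 0.17 -0.12  0.13] turn -0.0025
[ 0.15280704  0.24121885 -0.12633522]
comp [96, 51, 95, 250, 6209] [ 471.8 -128.4] [  8.6 113.9] 3.3 z [0.1139 0.1209 0.1245]
comp [383, 249, 45, 67, 1092] [ 581.6 -175.3] [23.3 14.1] 86.4 z [0.1145 0.1231 0.1305]
comp [218, 250, 44, 66, 1097] [ 513.9 -169.5] [14.1 23.2] 32.2 z [0.1144 0.1229 0.1302]
comp [272, 261, 102, 25, 2280] [ 545.4 -172.2] [ 9.3 45.9] 86.5 z [0.1151 0.1199 0.1208]
comp [182, 348, 30, 40, 840] [ 477.1 -218.7] [22.4 11.1] 89.3 z [0.1172 0.1237 0.1247]
```

View pics/w27.png

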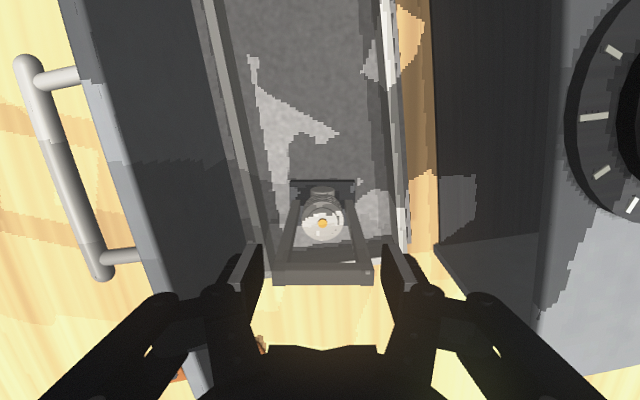

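Request:
apply_moves(
  targets=[
    [[0.17,-0.08,0.13,0,70],[0,0,0,0,70],[0,0,0,0,40],[0,0,0,0,40],[0,0,0,0,40],[0,0,0,0,40],[0,0,0,0,40],[0,0,-2,0,40],[0,0,-4,0,40],[0,0,-6,0,40],[0,0,-6,0,40],[0,0,0,-0.085,40],[0,0,0,-0.085,40],[0,0,0,0,40]],
  ],
)

```text
time: 50.5
ee_pos: [0.544, -0.1719, 0.2746]
ee_rot: [-0.001, 0.669, 0.743, -0.0]
force: [-0.6, 0.1, -2.2]
opening: 0.0448
```

Run:
```python
from h import *
o=manip.observe();print(o['force'],o['opening'])
delta([.4374,.1717,.252],6.1)
```

```text
[-0.61980249  0.10147284 -2.21005702] 0.04482454579968559
tcp [ 0.544  -0.1719  0.2746] phi 6.03 -> tool cm [35.29 -6.98  2.31] turn -0.0013
```

Request:
apply_moves(
  targets=[
    [[2.5,-0.5,0,0,40],[4,-0.8,0,0,40],[5,-1,0,0,40],[5,-1,0,0,40],[5,-1,0,0,40],[5,-1,0,0,40],[4.5,-0.9,0,0,40],[2.5,-0.5,0,0,40],[1.6,-0.3,0,0,40],[0,0,1.1,0,40],[0,0,1.1,0,40],[0,0,0,0,40],[0,0,0,0,40]],
  ],
)

```text
time: 52.12
ee_pos: [0.4381, 0.169, 0.2537]
ee_rot: [-0.0, 0.669, 0.743, -0.0]
force: [0.3, 0.3, -1.9]
opening: 0.045
```

Run:
```python
from h import *
p=manip.get_image('wrist'); save(p,'w28')
o,M,phi=state(); C=cloud(p); T=(C-o['ee_pos'])@M
print(o['ee_pos'],phi,o['opening'])
m=(C[...,2]>.250)&(C[...,2]<.264)&(C[...,1]>.2)&(C[...,1]<.26)&(abs(C[...,0]-.43)<.04)
c=C[m]; r=cv2.minAreaRect((c[:,:2]*1000).astype(np.float32)); print('post',len(c),r)
print('bar top',T[276,320],T[284,320])
delta([.4284,.2552,.252],6.1)
```

```text
[0.43817028 0.16909103 0.25396943] 6.0210788223110105 0.04476191650352598
post 545 ((431.3272399902344, 232.15211486816406), (11.443666458129883, 11.393232345581055), 51.5291862487793)
bar top [ 0.00385507 -0.00186247 -0.02397833] [-0.00052097 -0.00188085 -0.02355603]
tcp [0.4382 0.1691 0.254 ] phi 6.02 -> tool cm [ 8.67 -0.07  0.2 ] turn -0.0014
```

View pics/w28.png

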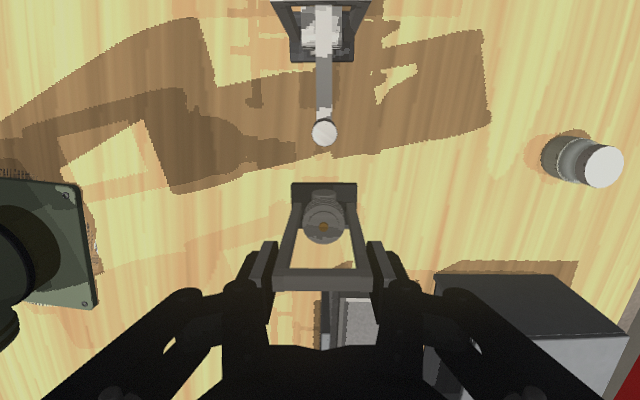

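Request:
apply_moves(
  targets=[
    [[0,-0.07,0.2,0,40],[2,0,0,0,40],[2.5,0,0,0,40],[2.2,0,0,0,40],[1.3,0,0,0,40],[0.75,0,0,0,40],[0,0,0,0,40],[0,0,1.5,0,40],[0,0,1.2,0,40],[0,0,0.5,0,40],[0,0,0,0,40],[0,0,0,0,40]],
  ],
)

```text
time: 53.68
ee_pos: [0.4281, 0.2566, 0.2201]
ee_rot: [0.0, 0.669, 0.744, 0.0]
force: [-0.5, 0.1, -1.5]
opening: 0.0447
```

Run:
```python
from h import *
p=manip.get_image('wrist'); save(p,'w29');print(manip.observe()['force'])
delta([.4284,.2552,.2165],6.1)
```

```text
[-0.57590426  0.42849929 -2.23087146]
tcp [0.4281 0.2566 0.2202] phi 6.08 -> tool cm [-0.14  0.02  0.37] turn -0.0003
```

View pics/w29.png

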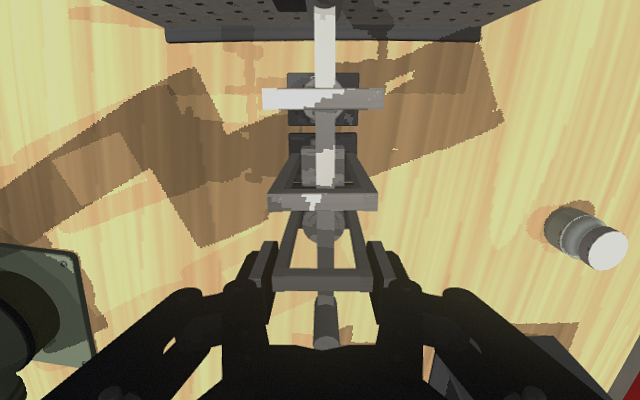

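Request:
apply_moves(
  targets=[
    [[-0.15,0,0.2,0,40],[0,0,0.17,0,40],[0,0,0,0,40],[0,0,0,0,60],[0,0,0,0,70],[0,0,0,0,80],[0,0,0,0,80],[0,0,0,0,80],[0,0,-2,0,80],[0,0,-5,0,80],[0,0,-6,0,80],[0,0,-1,0,80],[0,0,0,0,80]],
  ],
)

```text
time: 55.35
ee_pos: [0.428, 0.255, 0.3563]
ee_rot: [0.0, 0.669, 0.744, 0.0]
force: [0.2, 0.4, -0.8]
opening: 0.0682
```

```bash
cat >> h.py <<'E'
def hung(p):
    C=cloud(p)
    m=(C[...,2]>.238)&(C[...,2]<.25)&(abs(C[...,0]-.42)<.05)&(C[...,1]>.22)&(C[...,1]<.38)
    n,L,st,_=cv2.connectedComponentsWithStats(m.astype(np.uint8))
    for i in range(1,n):
      if st[i,4]>40:
        c=C[L==i]; print(cv2.minAreaRect((c[:,:2]*1000).astype(np.float32)),np.median(c[:,2]))
E
python3 - <<'E'
from h import *
p=manip.get_image('wrist'); save(p,'w30');hung(p)
q=manip.get_image('side'); cv2.imwrite('pics/s30.png',cv2.resize(q['image'][90:250,130:290],(600,600))[:,:,::-1])
delta([.36,-.125,.3],4.4)
E
```

```text
((407.6493225097656, 373.4215393066406), (30.991619110107422, 13.14289665222168), 0.003312929067760706) 0.24563280458069503
((419.5594482421875, 334.74261474609375), (45.195411682128906, 7.02173376083374), 6.064476013183594) 0.24121990497183238
((423.16473388671875, 293.61505126953125), (45.79971694946289, 7.998310565948486), 5.999033451080322) 0.24126830907614819
((426.90087890625, 254.84588623046875), (44.96027755737305, 8.34532356262207), 6.079958915710449) 0.2411773690451343
((430.8699035644531, 236.1819610595703), (10.83695125579834, 4.530065536499023), 10.983026504516602) 0.24411159808187344
tcp [0.4273 0.2546 0.3544] phi 6.09 -> tool cm [-37.03 -10.71   5.52] turn 0.0294
```

View pics/w30.png

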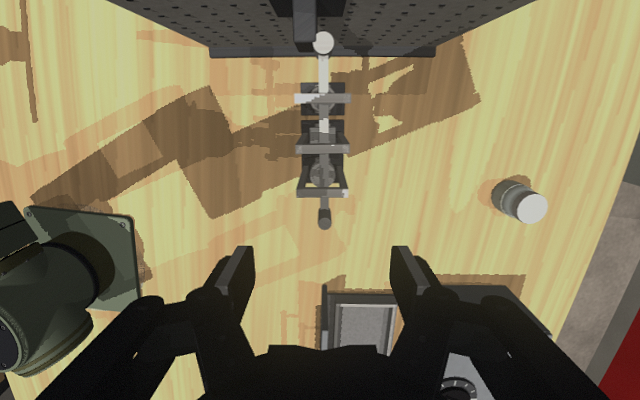

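View pics/s30.png

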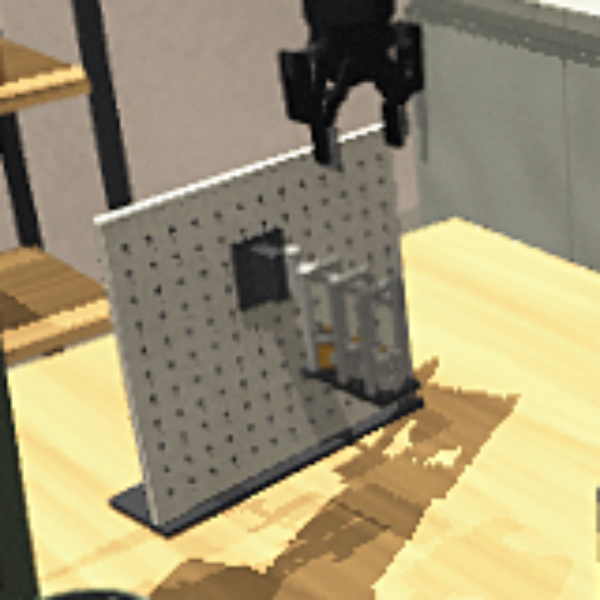

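Request:
apply_moves(
  targets=[
    [[-4,-0.4,0,0.029,30],[-6,-0.6,0,0,30],[-6,-0.6,0,0,30],[-6,-0.6,0,0,30],[-6,-0.6,0,0,30],[-5,-0.6,0,0,30],[-4.3,-0.5,2,0,30],[0,0,4,0,30],[0,0,4,0,30],[0,0,0,0,30],[0,0,0,0,30]],
  ],
)

```text
time: 56.82
ee_pos: [0.4195, -0.12, 0.2567]
ee_rot: [0.0, 0.679, 0.734, 0.0]
force: [-0.1, 0.0, -0.0]
opening: 0.0253
```

Run:
```python
from h import *
p=manip.get_image('wrist'); save(p,'w31');C=cloud(p)
m=(C[...,2]>.1)&(C[...,2]<.12)&(C[...,0]<.437)&(C[...,0]>.40)&(abs(C[...,1]+.12)<.07)
c=C[m]; r=cv2.minAreaRect((c[:,:2]*1000).astype(np.float32)); print(r)
delta([.4287,-.121,.095],4.4)
```

```text
((431.21771240234375, -120.77964782714844), (16.978986740112305, 109.59473419189453), 4.470708847045898)
tcp [ 0.4199 -0.12    0.2573] phi 4.44 -> tool cm [-0.15  0.84 16.23] turn 0.0008
```

View pics/w31.png

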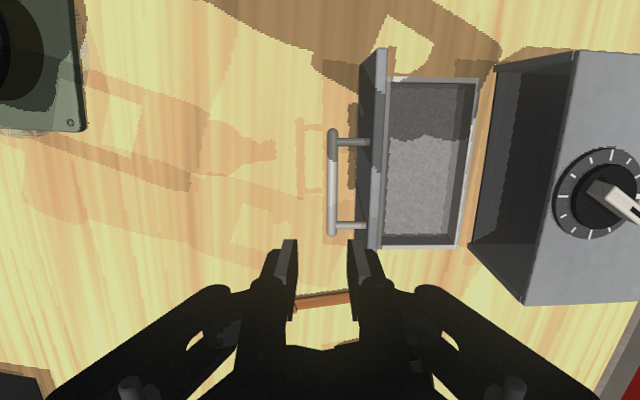

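Request:
apply_moves(
  targets=[
    [[-0.15,0.8,3,0,30],[0,0,5,0,30],[0,0,5,0,30],[0,0,2.2,0,30],[0,0,1,0,30],[0,0,0,0,30],[0,0,0,0,0],[0,0,0,0,0],[0,0,0,0,0],[0,0,0,0,0],[0,1,0,0,0],[0,2,0,0,0],[0,2,0,0,0],[0,2,0,0,0],[0,2,0,0,0],[0,2,0,0,0],[0,2,0,0,0],[0,1.3,0,0,0],[0,0.7,0,0,0],[0,0,0,0,0]],
  ],
)

```text
time: 59.38
ee_pos: [0.5785, -0.1094, 0.0956]
ee_rot: [0.002, 0.679, 0.734, 0.001]
force: [1.1, 0.5, 4.8]
opening: 0.0092
```

Run:
```python
from h import *
o=manip.observe();print(o['force'],o['opening'])
delta([.5873,-.1087,.0949],4.4)
```

```text
[1.08097581 0.51578673 4.76116705] 0.009226216986958401
tcp [ 0.5785 -0.1094  0.0956] phi 4.43 -> tool cm [0.   0.88 0.07] turn 0.0006
```

Request:
apply_moves(
  targets=[
    [[0,0.5,0,0,0],[0,0.4,0,0,0],[0,0,0,0,0],[0,0,0,0,0]],
  ],
)

```text
time: 59.88
ee_pos: [0.5865, -0.1088, 0.0955]
ee_rot: [0.001, 0.679, 0.734, 0.001]
force: [1.0, -0.0, 5.2]
opening: 0.0091
```

Run:
```python
from h import *
o=manip.observe();print(o['force'],o['opening'])
delta([.5873,-.1087,.0949],4.4)
```

```text
[ 1.03904559e+00 -1.28550452e-03  5.15091945e+00] 0.009081786714709748
tcp [ 0.5865 -0.1088  0.0955] phi 4.43 -> tool cm [0.   0.08 0.06] turn 0.0005
```

Request:
apply_moves(
  targets=[
    [[0,0.3,0,0,0],[0,0.2,0,0,0],[0,0,0,0,0],[0,0,0,0,0]],
  ],
)

```text
time: 60.38
ee_pos: [0.5868, -0.1087, 0.0955]
ee_rot: [-0.002, 0.679, 0.734, -0.003]
force: [-11.0, -2.1, 13.9]
opening: 0.0089
```

Run:
```python
from h import *
o=manip.observe();print(o['force'],o['opening'])
delta([.5873,-.1087,.0949],4.4)
```

```text
[-11.04938904  -2.06808733  13.89588347] 0.008863143125287637
tcp [ 0.5868 -0.1087  0.0955] phi 4.46 -> tool cm [-0.    0.05  0.06] turn 0.001
```

Request:
apply_moves(
  targets=[
    [[0,0,0,0,30],[0,0,0,0,30],[0,0,0,0,30],[0,0,-3,0,30],[0,0,-6,0,40],[0,0,-6,0,40],[0,1,-3,-0.15,60],[0,1,-2,-0.15,60],[0,1,0,-0.15,60],[0,1,0,-0.15,60],[0,1,0,-0.15,60],[0,1,0,-0.15,60],[0,0,0,-0.138,60],[0,0,0,0,60],[0,0,0,0,60]],
  ],
)

```text
time: 62.25
ee_pos: [0.6428, -0.0828, 0.2939]
ee_rot: [-0.0, 0.227, 0.974, 0.0]
force: [0.6, -0.6, -0.4]
opening: 0.0513
```

Run:
```python
from h import *
p=manip.get_image('wrist'); save(p,'w32'); grip(p)
delta([.6757,-.1028,.154],64.0)
```

```text
roof ((741.2611694335938, -305.2803955078125), (190.62437438964844, 665.5980224609375), 4.375330924987793)
grip ((675.2850341796875, -102.99675750732422), (13.326284408569336, 50.37995910644531), 63.781883239746094) [0.17100425 0.17230834 0.17332627]
handle ((595.6381225585938, -107.2718505859375), (105.46051788330078, 38.24395751953125), 89.83111572265625) 0.1105169035225444
tcp [ 0.6428 -0.0828  0.294 ] phi 63.8 -> tool cm [-3.84 -0.34 14.  ] turn -0.0035
```

View pics/w32.png

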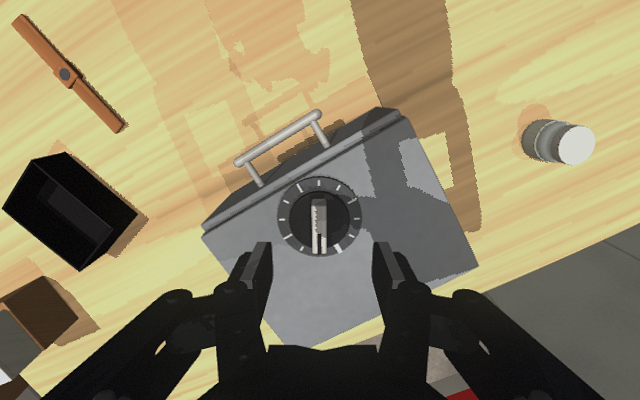

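Request:
apply_moves(
  targets=[
    [[-3.85,-0.35,3,0,60],[0,0,5,0,60],[0,0,4,0,60],[0,0,1.9,0,60],[0,0,0,0,60],[0,0,0,0,60],[0,0,0,0,0],[0,0,0,0,0],[0,0,0,0,0],[0,0,0,0,0],[0,0,0,0,0],[0,0,0,-0.133,0],[0,0,0,-0.133,0],[0,0,0,-0.133,0],[0,0,0,-0.133,0],[0,0,0,0,0],[0,0,0,0,0]],
  ],
  squeeze=35,
)

```text
time: 64.42
ee_pos: [0.6763, -0.1028, 0.1563]
ee_rot: [0.001, -0.038, 0.999, -0.0]
force: [-1.2, 2.0, 5.8]
opening: 0.0133
```

Run:
```python
from h import *
o=manip.observe();print(o['force'],o['opening'])
delta([.6757,-.1028,.154],94.35)
```

```text
[-1.22584061  1.98621391  5.78273084] 0.013304476491857583
tcp [ 0.6763 -0.1028  0.1563] phi 94.38 -> tool cm [0.06 0.01 0.22] turn 0.0006
```

Request:
apply_moves(
  targets=[
    [[0,0,0,0,60],[0,0,0,0,60],[0,0,0,0,60],[0,0,-4,0,60],[0,0,-6,0,60],[0,0,-6,0,60],[0,0,-6,0,60],[0,0,0,0,60],[0,0,0,0,60]],
  ],
)

```text
time: 65.55
ee_pos: [0.6757, -0.1029, 0.3743]
ee_rot: [-0.001, -0.038, 0.999, 0.0]
force: [1.1, -0.2, -1.2]
opening: 0.0511
```

Run:
```python
from h import *
p=manip.get_image('wrist'); save(p,'w33'); grip(p)
q=manip.get_image('side'); save(q,'s33'); t=manip.get_image('top'); save(t,'t33'); hung(t)
```

```text
roof ((725.7291870117188, -98.18540954589844), (190.81248474121094, 250.45086669921875), 4.314131259918213)
grip ((675.59521484375, -102.6076431274414), (49.78233337402344, 12.940007209777832), 4.005407333374023) [0.17127285 0.17240391 0.17353244]
handle ((598.5772094726562, -106.42045593261719), (37.30960464477539, 106.13224029541016), 3.1830718517303467) 0.11061591622884615
((427.1460876464844, 259.1615295410156), (43.590476989746094, 17.951047897338867), 5.553403854370117) 0.24406022324273002
((419.6271667480469, 335.7679443359375), (41.225467681884766, 26.976682662963867), 39.26799011230469) 0.2422405324963679
((423.5916442871094, 295.1781005859375), (44.248897552490234, 10.924428939819336), 7.595424652099609) 0.24313619417752685
```

View pics/w33.png

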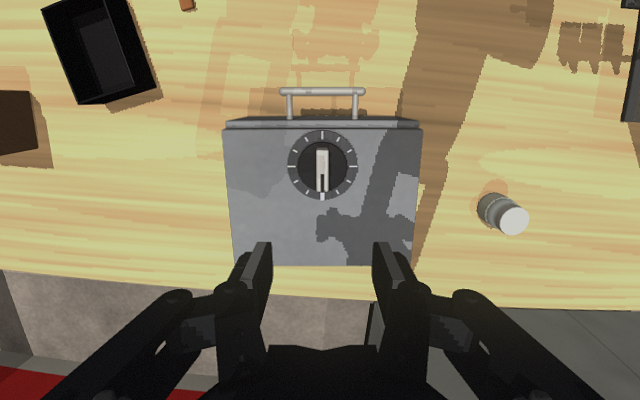

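View pics/s33.png

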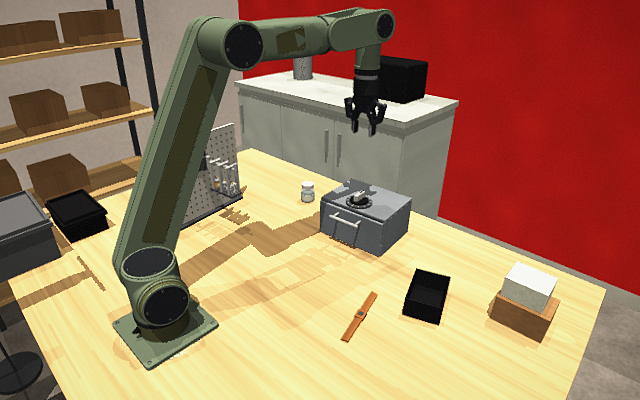

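View pics/t33.png

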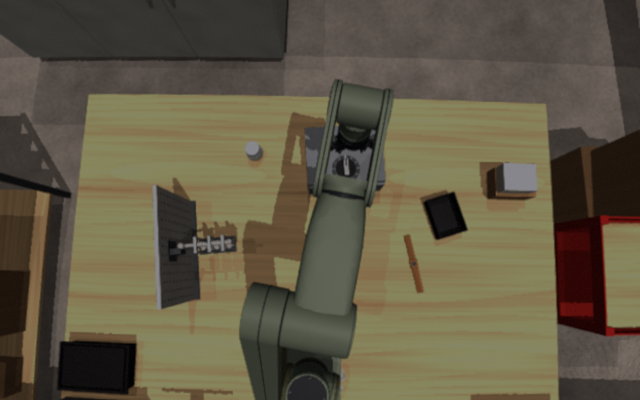

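Run:
```python
from h import *
a=pickle.load(open('side0.pkl','rb'))['image'].astype(int); q=manip.get_image('side'); b=q['image'].astype(int)
print('handle-region diff',np.abs(a-b)[205:240,325:365].mean(), 'jar',np.abs(a-b)[180:205,300:316].mean())
C=cloud(q)
r=manip.trace(q,'jar')[0]; print(np.median(C[r['region']],0))
print(manip.job_done())
```

```text
handle-region diff 2.612142857142857 jar 1.14
[0.74187621 0.19769369 0.05026219]
the job is handed in; nothing more can be done
None
```

I handed the job in at about 66 s of the 208 s allowed. Everything I checked looked right, but no verdict was given.

**What I did:**
- **Lock:** turned the dial right to 3, left to 11 and right to 1, with a pause on each number.
- **Drawer:** pulled it 158 mm out with the dial on 1.
- **Hook:** folded it out to its stop.
- **Engines:** hung all three engines from the drawer on the hook.
- **Closing up:** pushed the drawer home until the force rose at its stop, then turned the dial back to 0.

**Last checks:**
- **Engines:** they hang level about 41, 82 and 121 mm from the hinge axis. Their frame tops are at 241 mm, which puts their mid-points about 49 mm below the hook's top, inside the allowed 32 to 62 mm. The wrist camera showed this after the last hanging. The final overhead picture shows all three still there, though its depth figures were coarser.
- **Hook:** it measured square to the board to within 0.1° after folding, and the frame tops still measured square once all three were hung.
- **Dial:** it is on 0 to within about 0.01 rad.
- **Drawer:** the handle looks the same in the side view as at the start. The overhead wrist measurement differed from the first one by about 2 mm, probably noise, and the limit is 8 mm.
- **Bystanders:** the jar's patch in the side view hardly changed. The bin and propeller look unmoved; I did not measure them again.
- **Robot:** the gripper was clear of everything when I handed in.

No check failed, and I saw no engine knocked aside during the run.

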